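# Reload the optics into the carrier tray in reverse order

### The job

Move the four post-mounted optics from the plywood storage tray into the empty aluminium carrier tray beside it, one in each compartment and in reverse order: as seen from the robot, the leftmost optic in the storage tray goes into the rightmost compartment of the carrier tray, the second from the left into the second from the right, and so on. Set each one down gently, without dropping it or tipping it over, and leave all four standing upright, flat on their pads.

Things in the scene. Friction and masses are not known exactly. Their poses are not given: they have to be found in the camera images.
- lens: Lens mount, 94 mm tall, about 0.16 kg: upright black round disc, 44 mm diameter, 14 mm thick, glass in the middle. Stands on a round steel foot 38 mm wide, 10 mm high, and a black stem 16 mm thick; head centre 72 mm above the underside. Origin: centre of the foot's underside; z up, y along the optical axis (roughly along the row), x across it: grip the head from above on its +x and -x sides.
- mirror: Mirror mount, 92 mm tall, about 0.2 kg: two upright black 40 mm square plates, one behind the other, three brass screws behind (+y). Stands on a round steel foot 38 mm wide, 10 mm high, and a black stem 16 mm thick; head centre 72 mm above the underside. Origin: centre of the foot's underside; z up, y along the optical axis (roughly along the row), x across it: grip the head from above on its +x and -x sides.
- cube: Beam splitter, 89 mm tall, about 0.22 kg: black cube-shaped housing, 34 mm, round windows in its sides and top. Stands on a round steel foot 38 mm wide, 10 mm high, and a black stem 16 mm thick; head centre 72 mm above the underside. Origin: centre of the foot's underside; z up, y along the optical axis (roughly along the row), x across it: grip the head from above on its +x and -x sides.
- detector: Detector, 87 mm tall, about 0.18 kg: level aluminium barrel, 30 mm diameter, 46 mm long, two black bands. Stands on a round steel foot 38 mm wide, 10 mm high, and a black stem 16 mm thick; head centre 72 mm above the underside. Origin: centre of the foot's underside; z up, y along the optical axis (roughly along the row), x across it: grip the head from above on its +x and -x sides.
- pad_lens: The round white plastic pad (58 mm diameter, 3 mm thick) in the storage tray on which the lens stands at the start; fixed, it marks from which compartment the lens came. All four pads look alike. Origin: centre of its underside.
- pad_mirror: The round white plastic pad (58 mm diameter, 3 mm thick) in the storage tray on which the mirror stands at the start; fixed, it marks from which compartment the mirror came. All four pads look alike. Origin: centre of its underside.
- pad_cube: The round white plastic pad (58 mm diameter, 3 mm thick) in the storage tray on which the cube stands at the start; fixed, it marks from which compartment the cube came. All four pads look alike. Origin: centre of its underside.
- pad_detector: The round white plastic pad (58 mm diameter, 3 mm thick) in the storage tray on which the detector stands at the start; fixed, it marks from which compartment the detector came. All four pads look alike. Origin: centre of its underside.
- storage_tray: Storage tray, plywood; holds the four optics at the start in any order. 74 mm (x) by 272 mm (y, along the row, within 20 deg of the robot's left), fixed. Four 62 mm square compartments, centres at y = -99, -33, 33, 99 mm; 6 mm floor, rims and dividers 17 mm high. A fixed white plastic pad (58 mm round) in each: things stand 9 mm above the tray's underside. Origin: centre of the underside, z up.
- carrier_tray: Carrier tray, aluminium, empty at the start, a flat ear at each end. 74 mm (x) by 272 mm (y, along the row, within 20 deg of the robot's left), fixed. Four 62 mm square compartments, centres at y = -99, -33, 33, 99 mm; 6 mm floor, rims and dividers 17 mm high. A fixed white plastic pad (58 mm round) in each: things stand 9 mm above the tray's underside. Origin: centre of the underside, z up.
There are look-alikes about, which are no part of the job. Leave any green or purple look-alike of the mirror alone.

How it is judged:
At the end, for the whole second after the job is handed in: Each optic stands in the carrier compartment that mirrors the storage compartment it came from: within 15 mm of the compartment's centre along each side, its foot on the pad (underside 5 to 13 mm above the tray's underside), upright within 0.09 rad, and at rest (under 0.02 m/s and 0.2 rad/s) (((y of pad_lens in the frame of storage_tray between -0.119 and -0.079 m and y of lens in the frame of carrier_tray between 0.084 and 0.114 m) or (y of pad_lens in the frame of storage_tray between -0.053 and -0.013 m and y of lens in the frame of carrier_tray between 0.018 and 0.048 m) or (y of pad_lens in the frame of storage_tray between 0.013 and 0.053 m and y of lens in the frame of carrier_tray between -0.048 and -0.018 m) or (y of pad_lens in the frame of storage_tray between 0.079 and 0.119 m and y of lens in the frame of carrier_tray between -0.114 and -0.084 m)) and x of lens in the frame of carrier_tray between -0.015 and 0.015 m and z of lens in the frame of carrier_tray between 0.005 and 0.013 m and angle between each of lens, mirror, cube, detector's own z axis and vertical below 0.09 rad and linear speed of each of lens, mirror, cube, detector below 0.02 m/s and angular speed of each of lens, mirror, cube, detector below 0.2 rad/s and ((y of pad_mirror in the frame of storage_tray between -0.119 and -0.079 m and y of mirror in the frame of carrier_tray between 0.084 and 0.114 m) or (y of pad_mirror in the frame of storage_tray between -0.053 and -0.013 m and y of mirror in the frame of carrier_tray between 0.018 and 0.048 m) or (y of pad_mirror in the frame of storage_tray between 0.013 and 0.053 m and y of mirror in the frame of carrier_tray between -0.048 and -0.018 m) or (y of pad_mirror in the frame of storage_tray between 0.079 and 0.119 m and y of mirror in the frame of carrier_tray between -0.114 and -0.084 m)) and x of mirror in the frame of carrier_tray between -0.015 and 0.015 m and z of mirror in the frame of carrier_tray between 0.005 and 0.013 m and ((y of pad_cube in the frame of storage_tray between -0.119 and -0.079 m and y of cube in the frame of carrier_tray between 0.084 and 0.114 m) or (y of pad_cube in the frame of storage_tray between -0.053 and -0.013 m and y of cube in the frame of carrier_tray between 0.018 and 0.048 m) or (y of pad_cube in the frame of storage_tray between 0.013 and 0.053 m and y of cube in the frame of carrier_tray between -0.048 and -0.018 m) or (y of pad_cube in the frame of storage_tray between 0.079 and 0.119 m and y of cube in the frame of carrier_tray between -0.114 and -0.084 m)) and x of cube in the frame of carrier_tray between -0.015 and 0.015 m and z of cube in the frame of carrier_tray between 0.005 and 0.013 m and ((y of pad_detector in the frame of storage_tray between -0.119 and -0.079 m and y of detector in the frame of carrier_tray between 0.084 and 0.114 m) or (y of pad_detector in the frame of storage_tray between -0.053 and -0.013 m and y of detector in the frame of carrier_tray between 0.018 and 0.048 m) or (y of pad_detector in the frame of storage_tray between 0.013 and 0.053 m and y of detector in the frame of carrier_tray between -0.048 and -0.018 m) or (y of pad_detector in the frame of storage_tray between 0.079 and 0.119 m and y of detector in the frame of carrier_tray between -0.114 and -0.084 m)) and x of detector in the frame of carrier_tray between -0.015 and 0.015 m and z of detector in the frame of carrier_tray between 0.005 and 0.013 m); the robot touches nothing.
It fails at once if an optic was tipped over (angle between any of lens, mirror, cube, detector's own z axis and vertical above 0.6 rad).
It fails at once if an optic was struck hard onto the carrier tray (over 45 N) (contact force between any of lens, mirror, cube, detector and carrier_tray above 45 N).
It fails at once if an optic was dropped: out of the fingers and falling faster than 0.5 m/s (from more than about 13 mm) ((contact force between lens and the fingers below 0.05 N and linear speed of lens above 0.5 m/s) or (contact force between mirror and the fingers below 0.05 N and linear speed of mirror above 0.5 m/s) or (contact force between cube and the fingers below 0.05 N and linear speed of cube above 0.5 m/s) or (contact force between detector and the fingers below 0.05 N and linear speed of detector above 0.5 m/s)).
It also fails if it takes over 106 s, if anything falls off the work surface, if the arm or the gripper's body presses on something with over 40 N, if the wrist force passes 120 N, or if a joint passes its speed limit or range.

### The arm

A 6-joint arm with a two-finger parallel gripper is mounted at the origin on the work surface. World frame = base frame: x ahead of the robot, y to its left, z up, the work surface at z = 0. Lengths are in m, angles in rad, forces in N, time in s.
With the tool pointing down it reaches from about 0.25 to 0.725 m from the base axis. Payload 4 kg.
Tool frame: the origin (TCP) lies on the centre line of the jaws, within the pads' length; the fingertips stand 11 mm ahead of it and the grasp point (between the pads) lies 8 mm behind it; z points along the fingers, x is the direction in which the jaws open and shut, and the axes are right-handed (so a half turn about z gives the same grasp; the last joint's range is limited). The gripper opens to 85 mm and grips with 20 to 120 N. Pads are 22 mm wide; open, the fingers measure 114 mm over their backs; the gripper's body (76 mm by 85 mm) begins 54 mm behind the grasp point. The pads swing forward as they close: fully open they stand 13 mm farther back than shut.
Start: joints at [-1.195, 0.241, 0.005, 1.335, 0, 1.571], TCP at [0.184, -0.465, 0.242] pointing down, gripper open.
Joint ranges: [-2.72, 2.72], [-1.05, 1.87], [-1.09, 1.28], [-1.99, 2.15], [-1.42, 1.44], [-3.14, 3.14]. Speed limits (rad/s): [2.79, 2.79, 3.14, 3.14, 3.14, 3.14].

### API

Orientations are given as a unit quaternion [x, y, z, w].
In Python, from workcell import bot, viewer, order gives the robot as it stands. The module is installed in compiled form; this text tells all that it offers.
- The arm moves only by the tool send_rows, never from a script. Its argument "increments" is a list that holds one entry, the list of rows, each a list of 4 numbers: the shift along the tool's x, y, z in m, then the turn about the tool's z in degrees. A call has exactly 8 rows; each row shifts and turns the pose as measured when the row begins, along the tool's axes as they then stand; what a row does not reach is not made up. A row lasts 1/10 s, in which the tool goes at most 50 mm and 8.59 degrees, less where a joint would pass 70% of its speed; a pose out of reach is approached as far as the arm can. A call is refused whole if a number of a shift passes 0.05 or a number of a turn 8.59, either way. A call with a gripper value outside its range is refused whole. "hand" is the closure, from -1 (fully open) to 1 (shut), so that 0 is half open, set as the call begins (left out, the last holds). The fingers move at their own pace and stop on an object; the grip force is fixed at half the most. Time passes only in rows, so rows that do not move let the fingers close, or fill a call up. It gives the time, the measured TCP pose, the force and the opening at its end, in the units of the state.
- bot.get_obs(): the state, without advancing time (a new reading comes with each control period).
- viewer.camera(name): name is "side" or "top" or "wrist"; returns a dict with "image" (384x512x3 uint8, red, green, blue), "range_z" (384x512 float32, m along the optical axis (not along the pixel's ray), 0 where there is no reading), "camera_matrix" (3x3 intrinsics, pixels), "eye" and "rotation" of the camera in the world. Camera axes: x right, y down, z forward; pixel columns grow to the right and rows downward; lengths in m; the calibration is good to about 2 mm. A picture is of the moment at which its call begins.
- order.job_done(): hands the job in, once; it reports no verdict.
The state is a dict: "clock": time; "joint_pos": joint angles; "joint_vel": joint speeds; "tau": joint torques, N m; "eef_pos": TCP position; "tool_rot": TCP orientation; "ft_force": force on the tool from outside, world axes, zero at the start; "ft_torque": the same for the moment, N m; "grip_width": finger opening in m.
Only numpy, scipy, OpenCV 4.12 (cv2) and the standard library are available. Lean on these libraries where they do the work, as an engineer would, in place of code of your own. Each camera call takes 0.05 s, during which the arm holds its last target.

## Working session

There is one attempt and no reset: what is moved stays moved. The work goes in short steps, Python scripts to look and compute and a tool call to move; the robot and the scene stay as the last step left them, time stands still between calls to the robot, and variables do not carry over. Pictures are saved under pics/ and viewed, and the job is handed in when it is done.

Besides the shell and the picture viewer there is one more tool, called after "Request:" as name(argument=value, ...) on one line, values as JSON. send_rows: Moves the arm, as the interface text tells. Its arguments: {"type":"object","properties":{"increments":{"type":"array","items":{"type":"array","items":{"type":"array","items":{"type":"number"}}}},"hand":{"type":"number"}},"required":["increments"]}

```bash
mkdir -p pics; cat > h.py <<'E'
import numpy as np,cv2
from workcell import bot,viewer,order
def cam(n):
    c=viewer.camera(n); np.savez(f'{n}.npz',**{k:np.asarray(c[k]) for k in ['image','range_z','camera_matrix','eye','rotation']}); return c
def load(n): return dict(np.load(f'{n}.npz'))
def pts(c):
    K=c['camera_matrix'];d=c['range_z'];h,w=d.shape
    u,v=np.meshgrid(np.arange(w),np.arange(h))
    p=np.stack([(u-K[0,2])/K[0,0]*d,(v-K[1,2])/K[1,1]*d,d],-1)
    return p@np.asarray(c['rotation']).T+np.asarray(c['eye'])
def save(n,im): cv2.imwrite('pics/'+n,cv2.cvtColor(np.ascontiguousarray(im),cv2.COLOR_RGB2BGR))
E
python3 - <<'E'
from h import *
o=bot.get_obs();print(o)
for n in ['top','side','wrist']:
    c=cam(n);save(n+'0.png',c['image']);print(n,c['eye'],np.round(c['rotation'],3).tolist(),c['camera_matrix'].tolist())
E
```

```text
{'clock': 0.0, 'joint_pos': array([-1.19500451e+00,  2.41367787e-01,  3.70985227e-03,  1.33518557e+00,
        1.06183265e-05,  1.57081327e+00]), 'joint_vel': array([-7.37573482e-04, -2.12725569e-05,  5.82360380e-04, -2.72488565e-04,
        8.41663334e-04, -1.91587915e-03]), 'tau': array([ 1.78674563e-03, -3.72321582e+01,  2.52405828e+01,  1.69725891e-02,
        1.67265148e-04, -1.53974787e-05]), 'eef_pos': array([ 0.18328338, -0.46453948,  0.24143001]), 'tool_rot': array([ 8.26738168e-01, -5.62585952e-01, -8.43264913e-04, -5.80233037e-04]), 'ft_force': array([0.98274625, 0.40294052, 0.56737299]), 'ft_torque': array([ 0.01177345, -0.02248774,  0.01665284]), 'grip_width': 0.08506162901359043}
top [ 0.41413812 -0.02571581  0.740858  ] [-0.701, 0.708, -0.052, 0.068] [[352.16068166924873, 0.0, 253.47198229065125], [0.0, 352.16068166924873, 194.14245371122303], [0.0, 0.0, 1.0]]
side [0.41433336 0.87827358 0.66845398] [-0.06, 0.882, -0.465, 0.042] [[490.8305093333045, 0.0, 256.09956450946504], [0.0, 490.8305093333045, 189.74616002191297], [0.0, 0.0, 1.0]]
wrist [ 0.25060765 -0.43930036  0.37412316] [0.819, -0.556, -0.081, 0.118] [[335.3450286378546, 0.0, 251.8963332987972], [0.0, 335.3450286378546, 185.59089174581712], [0.0, 0.0, 1.0]]
```

```bash
sed -i "s/^import numpy.*/&\nfrom scipy.spatial.transform import Rotation as R/; s/return p@np.asarray(c\['rotation'\]).T/return p@R.from_quat(c['rotation']).as_matrix().T/" h.py; cat h.py | head -12
```

```text
import numpy as np,cv2
from scipy.spatial.transform import Rotation as R
from workcell import bot,viewer,order
def cam(n):
    c=viewer.camera(n); np.savez(f'{n}.npz',**{k:np.asarray(c[k]) for k in ['image','range_z','camera_matrix','eye','rotation']}); return c
def load(n): return dict(np.load(f'{n}.npz'))
def pts(c):
    K=c['camera_matrix'];d=c['range_z'];h,w=d.shape
    u,v=np.meshgrid(np.arange(w),np.arange(h))
    p=np.stack([(u-K[0,2])/K[0,0]*d,(v-K[1,2])/K[1,1]*d,d],-1)
    return p@R.from_quat(c['rotation']).as_matrix().T+np.asarray(c['eye'])
def save(n,im): cv2.imwrite('pics/'+n,cv2.cvtColor(np.ascontiguousarray(im),cv2.COLOR_RGB2BGR))
```

View pics/top0.png

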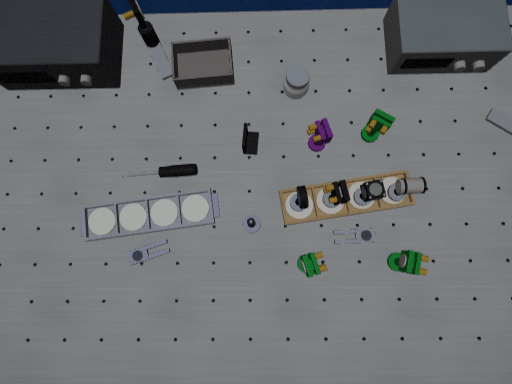

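View pics/side0.png

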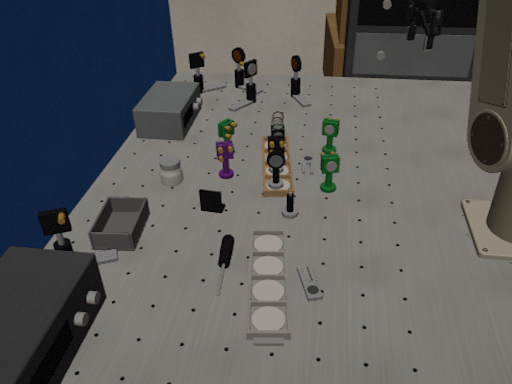

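```bash
python3 - <<'E'
from h import *
c=load('top');P=pts(c);im=c['image']
hsv=cv2.cvtColor(im,cv2.COLOR_RGB2HSV)
save('crop0.png',cv2.resize(im[150:290,60:460],(800,280),interpolation=cv2.INTER_CUBIC))
K=c['camera_matrix'];Rm=R.from_quat(c['rotation']).as_matrix()
def ray(u,v,z):
    d=Rm@np.array([(u-K[0,2])/K[0,0],(v-K[1,2])/K[1,1],1]);return c['eye']+d*(z-c['eye'][2])/d[2]
m=((hsv[...,1]<30)&(hsv[...,2]>205)).astype(np.uint8)
n,l,s,ce=cv2.connectedComponentsWithStats(m)
for i in range(1,n):
    if s[i,4]>60: print('white',s[i],ce[i].round(1),ray(*ce[i],.009).round(4))
# tall things within the two regions
Z=P[...,2]
print('surface z',np.median(Z[300:380,100:400]))
for nm,(x0,x1) in {'a':(285,312),'b':(322,350),'c':(358,388),'d':(392,430)}.items():
    sub=np.zeros_like(m);sub[165:215,x0:x1]=1
    q=P[(sub>0)&(Z>.05)];print(nm,len(q),q.min(0).round(3),q.max(0).round(3))
E
```

```text
surface z 4.251927169762748e-05
a 231 [ 0.414 -0.112  0.05 ] [ 0.542 -0.026  0.741]
b 469 [ 0.414 -0.187  0.051] [ 0.548 -0.026  0.741]
c 454 [ 0.414 -0.254  0.065] [ 0.551 -0.026  0.741]
d 486 [ 0.414 -0.33   0.068] [ 0.555 -0.026  0.741]
```

View pics/crop0.png

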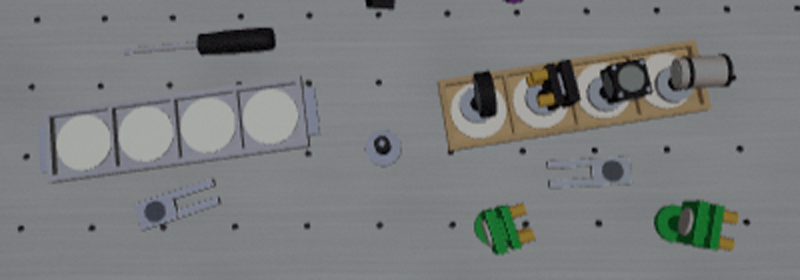

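View pics/wrist0.png

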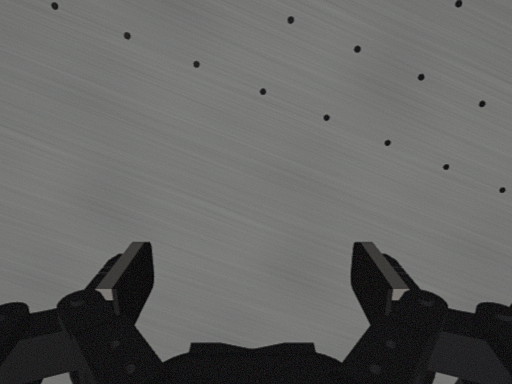

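```bash
python3 - <<'E'
from h import *
c=load('top');P=pts(c);im=c['image'].astype(int)
K=c['camera_matrix'];Rm=R.from_quat(c['rotation']).as_matrix()
def ray(u,v,z):
    d=Rm@np.array([(u-K[0,2])/K[0,0],(v-K[1,2])/K[1,1],1]);return c['eye']+d*(z-c['eye'][2])/d[2]
print(im[221,101],im[215,110],im[209,290],im[250,250], im[190,340])
m=(im.min(-1)>165).astype(np.uint8)
n,l,s,ce=cv2.connectedComponentsWithStats(m)
C=[]
for i in range(1,n):
    if s[i,4]>300:
        print('white',s[i],ce[i].round(1),ray(*ce[i],.009).round(4)); C.append(ray(*ce[i],.009)[:2])
Z=P[...,2];ok=c['range_z']>0
for nm,(x0,x1) in {'a':(285,312),'b':(322,352),'c':(356,388),'d':(392,432)}.items():
    sub=np.zeros_like(m);sub[165:215,x0:x1]=1
    q=P[(sub>0)&ok&(Z>.06)]
    zt=np.percentile(q[:,2],95); t=q[q[:,2]>zt-.012]
    r=cv2.minAreaRect((t[:,:2]*1000).astype(np.float32))
    print(nm,len(q),q.min(0).round(3),q.max(0).round(3),'top',zt.round(4),r, t[:,:2].mean(0))
# plywood mask
m2=((im[...,0]-im[...,2]>35)).astype(np.uint8);m2[:160]=0;m2[230:]=0
vu=np.argwhere(m2)[:,::-1]
w=np.array([ray(u,v,.017)[:2] for u,v in vu if 270<u<420]);print(len(w),cv2.minAreaRect((w*1000).astype(np.float32)))
q=P[ok&(Z>.013)&(Z<.021)&(np.mgrid[:384,:512][1]<215)&(np.mgrid[:384,:512][0]>185)&(np.mgrid[:384,:512][0]<245)]
print(len(q),cv2.minAreaRect((q[:,:2]*1000).astype(np.float32)))
E
```

```text
[164 167 163] [165 167 164] [167 166 163] [124 126 128] [118 124 134]
a 222 [ 0.497 -0.112  0.06 ] [ 0.542 -0.093  0.105] top 0.1038 ((519.4296264648438, -102.75651550292969), (38.87110900878906, 14.169432640075684), 9.911108016967773) [ 0.51882615 -0.10243777]
b 464 [ 0.506 -0.188  0.061] [ 0.548 -0.145  0.104] top 0.1024 ((526.49609375, -167.54483032226562), (39.67879104614258, 40.802425384521484), 11.797566413879395) [ 0.52624427 -0.16784536]
c 449 [ 0.512 -0.254  0.065] [ 0.551 -0.216  0.101] top 0.0998 ((530.6129760742188, -235.04541015625), (34.30549240112305, 35.66579818725586), 10.168941497802734) [ 0.52985446 -0.23401058]
d 478 [ 0.523 -0.33   0.068] [ 0.555 -0.282  0.098] top 0.0967 ((538.7091064453125, -305.929931640625), (30.424524307250977, 47.65314865112305), 3.3651862144470215) [ 0.53776879 -0.3053734 ]
1705 ((529.9262084960938, -201.5959930419922), (72.89177703857422, 272.0224609375), 8.400069236755371)
1258 ((498.8040771484375, 212.63845825195312), (74.6924057006836, 273.17236328125), 7.37073278427124)
```

```bash
python3 - <<'E'
from h import *
c=load('top');P=pts(c);im=c['image'].astype(int)
K=c['camera_matrix'];Rm=R.from_quat(c['rotation']).as_matrix()
def ray(u,v,z):
    d=Rm@np.array([(u-K[0,2])/K[0,0],(v-K[1,2])/K[1,1],1]);return c['eye']+d*(z-c['eye'][2])/d[2]
m=(im.min(-1)>148).astype(np.uint8);m=cv2.morphologyEx(m,cv2.MORPH_OPEN,np.ones((5,5)))
n,l,s,ce=cv2.connectedComponentsWithStats(m)
C=[]
for i in range(1,n):
    if 300<s[i,4]<2000: print('white',s[i],ce[i].round(1),ray(*ce[i],.009).round(4))
for a,cx,cy in [(8.4,.5299,-.2016),(7.4,.4988,.2126)]:
    a=np.radians(a)
    for y in (.099,.033,-.033,-.099): print(y,round(cx-y*np.sin(a),4),round(cy+y*np.cos(a),4))
# head details: fits at top
Z=P[...,2];ok=c['range_z']>0
for nm,x0,x1 in [('a',285,312),('b',322,352),('d',392,432)]:
    sub=np.zeros(Z.shape,bool);sub[165:215,x0:x1]=1
    q=P[sub&ok&(Z>.06)]
    r=cv2.minAreaRect((q[:,:2]*1000).astype(np.float32));print(nm,r)
q=bot.get_obs()['tool_rot'];print(R.from_quat(q).as_matrix().round(3))
E
```

```text
white [182 195  26  27 573] [194.6 207.8] [0.5121 0.1145 0.009 ]
white [151 199  26  27 579] [163.6 212. ] [0.5039 0.1799 0.009 ]
white [120 204  26  26 561] [132.4 216.5] [0.4952 0.2456 0.009 ]
white [ 89 208  26  27 568] [101.3 220.9] [0.4867 0.3111 0.009 ]
0.099 0.5154 -0.1037
0.033 0.5251 -0.169
-0.033 0.5347 -0.2342
-0.099 0.5444 -0.2995
0.099 0.486 0.3108
0.033 0.4945 0.2453
-0.033 0.5031 0.1799
-0.099 0.5116 0.1144
a ((520.2753295898438, -102.43260955810547), (44.258934020996094, 14.549103736877441), 9.839310646057129)
b ((526.4456787109375, -167.53485107421875), (39.74969482421875, 40.81119918823242), 11.658777236938477)
d ((539.39697265625, -306.0242614746094), (31.146333694458008, 47.76532745361328), 2.5130116939544678)
[[ 0.367 -0.93  -0.001]
 [-0.93  -0.367  0.002]
 [-0.002 -0.    -1.   ]]
```

Request:
send_rows(increments=[[[0, 0, 0, -8.5], [0, 0, 0, -8.5], [0, 0, 0, -8.5], [0, 0, 0, -8.5], [0, 0, 0, -8.5], [0, 0, 0, -8.5], [0, 0, 0, -8.5], [0, 0, 0, -8.5]]], hand=-1)

```text
clock: 0.95
eef_pos: [0.1825, -0.4626, 0.2383]
tool_rot: [1.0, 0.005, -0.002, -0.004]
ft_force: [0.3, 0.6, -0.2]
grip_width: 0.0854
```

```bash
cat > go.py <<'E'
import sys
from h import *
T={'lens':(.5195,-.1025,9.8),'mirror':(.5265,-.1695,10.5),'cube':(.5305,-.2345,10),'detector':(.539,-.306,4),
'c1':(.5119,.1145,7.4),'c2':(.5035,.1799,7.4),'c3':(.4949,.2455,7.4),'c4':(.4864,.311,7.4)}
def go(name,z):
    x,y,a=T[name] if isinstance(name,str) else name
    o=bot.get_obs();M=R.from_quat(o['tool_rot']).as_matrix()
    d=M.T@(np.array([x,y,z])-o['eef_pos'])
    yaw=np.degrees(np.arctan2(M[1,0],M[0,0]))
    print('t',round(o['clock'],2),'delta tool mm',(d*1000).round(1),'turn',round(-((a-yaw+90)%180-90),2),'| pos',o['eef_pos'].round(4),'yaw',yaw.round(2),'w',round(o['grip_width'],4),'F',o['ft_force'].round(1),'tilt',M[2].round(3),'j6',round(o['joint_pos'][5],2))
if __name__=='__main__': go(sys.argv[1],float(sys.argv[2]))
E
python3 go.py lens .15
```

```text
t 0.95 delta tool mm [ 340.7 -356.1   90.2] turn -9.26 | pos [ 0.1825 -0.4626  0.2383] yaw 0.54 w 0.0854 F [ 0.3  0.6 -0.2] tilt [-0.003 -0.009 -1.   ] j6 0.37
```

Request:
send_rows(increments=[[[0.04, -0.042, 0, -4], [0.04, -0.042, 0, -4], [0.045, -0.04, 0, 0], [0.045, -0.04, 0, 0], [0.045, -0.04, 0, 0], [0.045, -0.04, 0, 0], [0.03, -0.03, 0.0, 0], [0, 0, 0, 0]]])

```text
clock: 1.75
eef_pos: [0.406, -0.1924, 0.2372]
tool_rot: [0.997, 0.075, -0.002, -0.005]
ft_force: [-0.5, -0.4, -0.0]
grip_width: 0.0855
```

```bash
python3 go.py lens .15
```

```text
t 1.75 delta tool mm [125.9 -71.   87.7] turn -1.21 | pos [ 0.406  -0.1924  0.2372] yaw 8.59 w 0.0855 F [-0.5 -0.4 -0. ] tilt [-0.003 -0.011 -1.   ] j6 0.97
```

Request:
send_rows(increments=[[[0.03, -0.017, 0.01, -1.2], [0.03, -0.017, 0.015, 0], [0.03, -0.017, 0.015, 0], [0.025, -0.014, 0.015, 0], [0.01, -0.006, 0.015, 0], [0, 0, 0.015, 0], [0, 0, 0, 0], [0, 0, 0, 0]]])

```text
clock: 2.55
eef_pos: [0.5199, -0.0995, 0.1482]
tool_rot: [0.996, 0.086, -0.003, -0.004]
ft_force: [-0.5, 1.3, 0.8]
grip_width: 0.0854
```

```bash
python3 - <<'E'
from h import *
from go import *
go('lens',.073)
c=cam('wrist');save('w1.png',c['image'])
P=pts(c);im=c['image'];Z=P[...,2];ok=c['range_z']>0
q=P[ok&(Z>.06)&(Z<.11)&(P[...,0]>.46)&(P[...,0]<.58)]
for a,b in [(-.12,-.085),(-.2,-.14),(-.265,-.21),(-.345,-.275)]:
    t=q[(q[:,1]>a)&(q[:,1]<b)]
    if len(t)>20: print(a,len(t),t.min(0).round(3),t.max(0).round(3),cv2.minAreaRect((t[:,:2]*1000).astype(np.float32)))
E
```

```text
t 2.55 delta tool mm [-0.5  3.5 75.1] turn 0.06 | pos [ 0.5199 -0.0995  0.1482] yaw 9.86 w 0.0854 F [-0.5  1.3  0.8] tilt [-0.006 -0.008 -1.   ] j6 1.21
-0.12 2710 [ 0.5   -0.113  0.06 ] [ 0.545 -0.094  0.105] ((522.9357299804688, -103.81452178955078), (43.46833801269531, 15.7225341796875), 9.455592155456543)
-0.2 4079 [ 0.508 -0.189  0.062] [ 0.552 -0.145  0.104] ((528.749267578125, -167.4836883544922), (39.989234924316406, 39.35811996459961), 11.894564628601074)
```

View pics/w1.png

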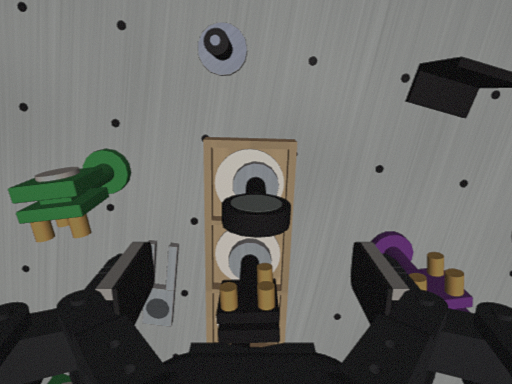

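Request:
send_rows(increments=[[[0.001, 0.004, 0.015, 0], [0, 0, 0.018, 0], [0, 0, 0.018, 0], [0, 0, 0.015, 0], [0, 0, 0.008, 0], [0, 0, 0, 0], [0, 0, 0, 0], [0, 0, 0, 0]]])

```text
clock: 3.4
eef_pos: [0.5249, -0.1086, 0.0811]
tool_rot: [0.997, 0.082, 0.004, -0.001]
ft_force: [-0.3, 0.6, 0.6]
grip_width: 0.0855
```

```bash
python3 go.py lens .073
```

```text
t 3.4 delta tool mm [-4.4 -6.9  8.1] turn -0.36 | pos [ 0.5249 -0.1086  0.0811] yaw 9.44 w 0.0855 F [-0.3  0.6  0.6] tilt [ 0.008 -0.002 -1.   ] j6 1.2
```

Request:
send_rows(increments=[[[-0.003, -0.006, 0.008, 0.4], [0, 0, 0, 0], [0, 0, 0, 0], [0, 0, 0, 0], [0, 0, 0, 0], [0, 0, 0, 0], [0, 0, 0, 0], [0, 0, 0, 0]]])

```text
clock: 4.2
eef_pos: [0.5221, -0.1027, 0.0746]
tool_rot: [0.997, 0.079, 0.006, -0.001]
ft_force: [-0.5, 0.8, -0.2]
grip_width: 0.0852
```

```bash
python3 go.py lens .073
```

```text
t 4.2 delta tool mm [-2.6 -0.6  1.5] turn -0.77 | pos [ 0.5221 -0.1027  0.0746] yaw 9.03 w 0.0852 F [-0.5  0.8 -0.2] tilt [ 0.011 -0.001 -1.   ] j6 1.22
```

Request:
send_rows(increments=[[[-0.001, 0, 0.001, -0.8], [0, 0, 0, 0], [0, 0, 0, 0], [0, 0, 0, 0], [0, 0, 0, 0], [0, 0, 0, 0], [0, 0, 0, 0], [0, 0, 0, 0]]], hand=1)

```text
clock: 5.0
eef_pos: [0.5213, -0.1029, 0.0739]
tool_rot: [0.996, 0.086, 0.006, -0.001]
ft_force: [0.2, 0.2, 0.9]
grip_width: 0.0423
```

```bash
python3 go.py lens .073
```

```text
t 5.0 delta tool mm [-1.7 -0.7  0.9] turn 0.1 | pos [ 0.5213 -0.1029  0.0739] yaw 9.9 w 0.0423 F [0.2 0.2 0.9] tilt [ 0.012 -0.    -1.   ] j6 1.2
```

Request:
send_rows(increments=[[[0, 0, -0.008, 0], [0, 0, -0.015, 0], [0, 0, -0.02, 0], [0, 0, -0.02, 0], [0, 0, -0.02, 0], [0, -0.01, -0.02, 0], [0, -0.02, -0.015, 0], [0, -0.03, 0, 0]]])

```text
clock: 5.8
eef_pos: [0.5075, -0.0452, 0.196]
tool_rot: [0.997, 0.083, 0.003, -0.001]
ft_force: [-0.4, 0.2, -1.5]
grip_width: 0.0421
```

```bash
python3 go.py c1 .19
```

```text
t 5.8 delta tool mm [  30.8 -156.8    6.6] turn 2.14 | pos [ 0.5075 -0.0452  0.196 ] yaw 9.54 w 0.0421 F [-0.4  0.2 -1.5] tilt [ 0.005 -0.002 -1.   ] j6 1.31
```

Request:
send_rows(increments=[[[0.005, -0.03, 0, 1], [0.006, -0.03, 0, 1], [0.006, -0.03, 0, 0], [0.006, -0.03, 0, 0], [0.005, -0.02, 0, 0], [0.002, -0.01, 0, 0], [0, 0, 0, 0], [0, 0, 0, 0]]])

```text
clock: 6.6
eef_pos: [0.5139, 0.115, 0.1993]
tool_rot: [0.998, 0.066, 0.003, -0.001]
ft_force: [-0.9, -0.5, -1.9]
grip_width: 0.0424
```

```bash
python3 - <<'E'
from go import *
go('c1',.0745)
c=cam('wrist');save('w2.png',c['image'])
E
```

```text
t 6.6 delta tool mm [ -2.6   0.5 124.8] turn 0.2 | pos [0.5139 0.115  0.1993] yaw 7.6 w 0.0424 F [-0.9 -0.5 -1.9] tilt [ 0.005 -0.002 -1.   ] j6 1.66
```

View pics/w2.png

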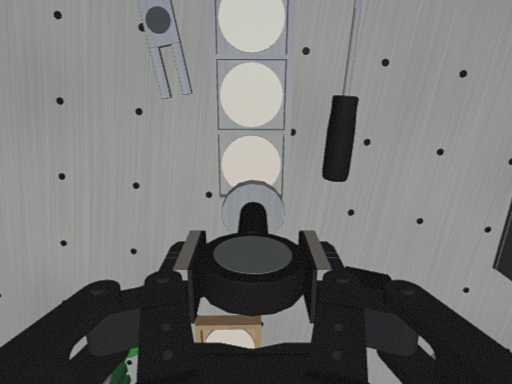

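Request:
send_rows(increments=[[[-0.002, 0, 0.015, 0], [0, 0, 0.02, 0], [0, 0, 0.02, 0], [0, 0, 0.02, 0], [0, 0, 0.015, 0], [0, 0, 0.006, 0], [0, 0, 0, 0], [0, 0, 0, 0]]])

```text
clock: 7.45
eef_pos: [0.5136, 0.1052, 0.1022]
tool_rot: [0.998, 0.059, 0.004, -0.0]
ft_force: [0.2, -0.4, -2.1]
grip_width: 0.0419
```

```bash
python3 go.py c1 .0745
```

```text
t 7.45 delta tool mm [-0.8 -9.4 27.7] turn -0.64 | pos [0.5136 0.1052 0.1022] yaw 6.76 w 0.0419 F [ 0.2 -0.4 -2.1] tilt [ 0.008  0.    -1.   ] j6 1.66
```

Request:
send_rows(increments=[[[-0.001, -0.005, 0.004, -0.6], [0, -0.005, 0.004, 0], [0, -0.001, 0.004, 0], [0, 0, 0.004, 0], [0, 0, 0.004, 0], [0, 0, 0.003, 0], [0, 0, 0, 0], [0, 0, 0, 0]]])

```text
clock: 8.25
eef_pos: [0.5131, 0.1176, 0.0798]
tool_rot: [0.998, 0.065, 0.006, -0.001]
ft_force: [-0.3, -0.2, -1.1]
grip_width: 0.0422
```

```bash
python3 go.py c1 .0745
```

```text
t 8.25 delta tool mm [-1.7  2.9  5.2] turn 0.04 | pos [0.5131 0.1176 0.0798] yaw 7.44 w 0.0422 F [-0.3 -0.2 -1.1] tilt [ 0.013 -0.    -1.   ] j6 1.67
```

Request:
send_rows(increments=[[[-0.001, 0.003, 0.001, 0], [0, 0, 0.001, 0], [0, 0, 0.001, 0], [0, 0, 0.001, 0], [0, 0, 0.001, 0], [0, 0, 0.001, 0], [0, 0, 0, 0], [0, 0, 0, 0]]])

```text
clock: 9.05
eef_pos: [0.5131, 0.114, 0.074]
tool_rot: [0.998, 0.065, 0.007, -0.001]
ft_force: [0.6, -0.5, -1.7]
grip_width: 0.042
```

```bash
python3 go.py c1 .0745
```

```text
t 9.05 delta tool mm [-1.1 -0.6 -0.5] turn 0.0 | pos [0.5131 0.114  0.074 ] yaw 7.4 w 0.042 F [ 0.6 -0.5 -1.7] tilt [ 0.014 -0.    -1.   ] j6 1.66
```

Request:
send_rows(increments=[[[0, 0, 0.0005, 0], [0, 0, 0.0005, 0], [0, 0, 0.0005, 0], [0, 0, 0.0005, 0], [0, 0, 0, 0], [0, 0, 0, 0], [0, 0, 0, 0], [0, 0, 0, 0]]])

```text
clock: 9.85
eef_pos: [0.5131, 0.1141, 0.0739]
tool_rot: [0.998, 0.065, 0.007, -0.001]
ft_force: [-0.5, 0.1, 3.2]
grip_width: 0.0421
```

```bash
python3 go.py c1 .0745
```

```text
t 9.85 delta tool mm [-1.1 -0.5 -0.6] turn 0.02 | pos [0.5131 0.1141 0.0739] yaw 7.42 w 0.0421 F [-0.5  0.1  3.2] tilt [ 0.015 -0.    -1.   ] j6 1.66
```

Request:
send_rows(increments=[[[0, 0, 0, 0], [0, 0, 0, 0], [0, 0, 0, 0], [0, 0, 0, 0], [0, 0, 0, 0], [0, 0, -0.003, 0], [0, 0, -0.01, 0], [0, 0, -0.02, 0]]], hand=-1)

```text
clock: 10.65
eef_pos: [0.5112, 0.1137, 0.105]
tool_rot: [0.998, 0.065, 0.005, -0.0]
ft_force: [-0.4, -1.0, -0.7]
grip_width: 0.085
```

Request:
send_rows(increments=[[[0, 0, -0.03, 0], [0, 0.02, -0.035, 0], [0, 0.04, -0.02, 0], [0, 0.05, 0, 0], [0, 0.05, 0, 0], [0, 0.05, 0, 0], [0, 0.04, 0, 0], [0, 0, 0, 0]]])

```text
clock: 11.45
eef_pos: [0.5484, -0.1401, 0.2059]
tool_rot: [0.998, 0.068, 0.014, 0.001]
ft_force: [0.2, -0.5, -0.4]
grip_width: 0.0857
```

```bash
python3 - <<'E'
from go import *
go('mirror',.15)
c=cam('top');save('t2.png',c['image']);P=pts(c);Z=P[...,2];ok=c['range_z']>0
for n,y in [('lens',.1145),('mirror',-.168)]:
    q=P[ok&(Z>.06)&(Z<.12)&(abs(P[...,0]-.515)<.045)&(abs(P[...,1]-y)<.032)]
    if len(q)>20:print(n,q.max(0),cv2.minAreaRect((q[:,:2]*1000).astype(np.float32)))
E
```

```text
t 11.45 delta tool mm [-27.3  25.8  55.3] turn -2.67 | pos [ 0.5484 -0.1401  0.2059] yaw 7.83 w 0.0857 F [ 0.2 -0.5 -0.4] tilt [ 0.028  0.005 -1.   ] j6 1.18
lens [0.53451185 0.12252329 0.10567661] ((512.3809204101562, 113.41352081298828), (43.426448822021484, 15.185647010803223), 5.122867584228516)
mirror [ 0.54504891 -0.1446527   0.10276405] ((526.2330932617188, -167.3848876953125), (39.55873107910156, 40.49003601074219), 11.61764907836914)
```

View pics/t2.png

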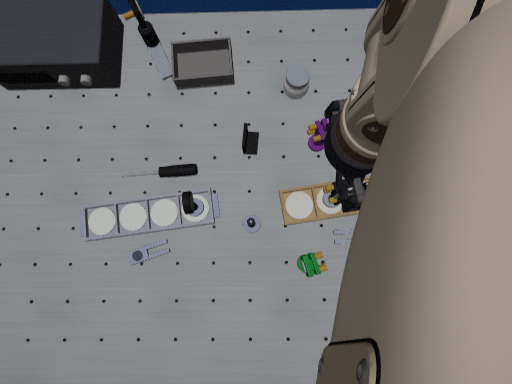

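Request:
send_rows(increments=[[[-0.012, 0.012, 0.02, -1.3], [-0.01, 0.012, 0.02, -1.3], [-0.005, 0, 0.01, 0], [0, 0, 0, 0], [0, 0, 0, 0], [0, 0, 0, 0], [0, 0, 0, 0], [0, 0, 0, 0]]])

```text
clock: 12.3
eef_pos: [0.5292, -0.1603, 0.1599]
tool_rot: [0.995, 0.096, 0.018, 0.001]
ft_force: [-0.1, -0.1, 0.7]
grip_width: 0.0855
```

```bash
python3 - <<'E'
from go import *
go('mirror',.074)
c=cam('wrist');save('w3.png',c['image'])
P=pts(c);Z=P[...,2];ok=c['range_z']>0
q=P[ok&(Z>.06)&(Z<.12)&(abs(P[...,0]-.527)<.04)&(abs(P[...,1]+.168)<.032)]
print(cv2.minAreaRect((q[:,:2]*1000).astype(np.float32)))
a=np.radians(11);loc=(q[:,:2]-[.5265,-.169])@np.array([[np.cos(a),-np.sin(a)],[np.sin(a),np.cos(a)]])
for lo in np.arange(-.03,.03,.004):
    t=loc[(loc[:,1]>=lo)&(loc[:,1]<lo+.004)];z=q[(loc[:,1]>=lo)&(loc[:,1]<lo+.004),2]
    if len(t)>5: print(round(lo*1000),len(t),t[:,0].min().round(4),t[:,0].max().round(4),z.max().round(4))
# foot: steel disc points at z ~.019
f=P[ok&(Z>.015)&(Z<.03)&(abs(P[...,0]-.527)<.03)&(abs(P[...,1]+.168)<.03)]
print('foot',len(f),f.min(0).round(4),f.max(0).round(4))
E
```

```text
t 12.3 delta tool mm [-7.5  8.1 85.7] turn 0.49 | pos [ 0.5292 -0.1603  0.1599] yaw 10.99 w 0.0855 F [-0.1 -0.1  0.7] tilt [ 0.036  0.005 -0.999] j6 1.08
((528.5872802734375, -167.19969177246094), (39.89824676513672, 37.83602523803711), 11.781139373779297)
-18 272 -0.017 0.0225 0.1036
-14 372 -0.017 0.0224 0.1038
-10 754 -0.0174 0.0224 0.1036
-6 12 -0.0159 0.016 0.102
-2 373 -0.0171 0.0222 0.1038
2 920 -0.0176 0.0223 0.1035
6 248 -0.0148 0.0215 0.1018
10 227 -0.0146 0.0194 0.1007
14 280 -0.0153 0.0195 0.1012
18 329 -0.0152 0.0195 0.1014
foot 810 [ 0.497  -0.1977  0.015 ] [ 0.557 -0.138  0.03 ]
```

View pics/w3.png

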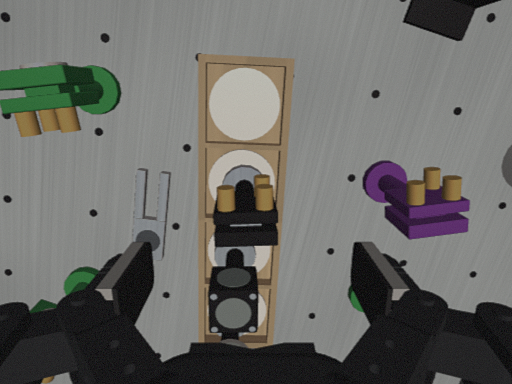

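Request:
send_rows(increments=[[[0, -0.05, -0.01, 0], [0, -0.05, 0, 0], [0, -0.05, 0, 0], [0, -0.05, 0, 0], [0, 0, 0, 0], [0, 0, 0, 0], [0, 0, 0, 0], [0, 0, 0, 0]]])

```text
clock: 13.15
eef_pos: [0.4944, 0.0383, 0.1711]
tool_rot: [0.995, 0.094, 0.022, 0.001]
ft_force: [-0.3, -0.2, 0.2]
grip_width: 0.0854
```

```bash
python3 go.py mirror .15
```

```text
t 13.15 delta tool mm [ -8.1 210.   22.2] turn 0.25 | pos [0.4944 0.0383 0.1711] yaw 10.75 w 0.0854 F [-0.3 -0.2  0.2] tilt [ 0.044  0.007 -0.999] j6 1.46
```

Request:
send_rows(increments=[[[0.03, 0, 0, 0], [0.03, 0, 0, 0], [0.03, 0, 0, 0], [0, 0, 0, 0], [0, 0, 0, 0], [0, 0, 0, 0], [0, 0, 0, 0], [0, 0, 0, 0]]])

```text
clock: 13.95
eef_pos: [0.5839, 0.0439, 0.1729]
tool_rot: [0.996, 0.085, 0.02, 0.002]
ft_force: [-0.1, 0.5, 0.2]
grip_width: 0.0854
```

```bash
python3 go.py mirror .15
```

```text
t 13.95 delta tool mm [-93.5 200.5  20.8] turn -0.77 | pos [0.5839 0.0439 0.1729] yaw 9.73 w 0.0854 F [-0.1  0.5  0.2] tilt [ 0.039  0.008 -0.999] j6 1.48
```

Request:
send_rows(increments=[[[0, 0, -0.05, 0], [0, 0, -0.05, 0], [0, 0, -0.05, 0], [0, 0, 0, 0], [0, 0, 0, 0], [0, 0, 0, 0], [0, 0, 0, 0], [0, 0, 0, 0]]])

```text
clock: 14.75
eef_pos: [0.5714, 0.0434, 0.3236]
tool_rot: [0.996, 0.085, 0.014, 0.002]
ft_force: [-0.3, 0.5, -0.8]
grip_width: 0.0856
```

```bash
python3 go.py mirror .15
```

```text
t 14.75 delta tool mm [-85.  201.1 172.7] turn -0.78 | pos [0.5714 0.0434 0.3236] yaw 9.72 w 0.0856 F [-0.3  0.5 -0.8] tilt [ 0.028  0.007 -1.   ] j6 1.48
```

Request:
send_rows(increments=[[[-0.01, 0.025, 0.008, 0], [-0.01, 0.025, 0.008, 0], [-0.01, 0.025, 0.008, 0], [-0.01, 0.025, 0.008, 0], [-0.01, 0.025, 0.008, 0], [-0.01, 0.025, 0.008, 0], [-0.01, 0.025, 0.008, 0], [0, 0.01, 0, 0]]])

```text
clock: 15.55
eef_pos: [0.5297, -0.1544, 0.2536]
tool_rot: [0.996, 0.088, 0.005, -0.001]
ft_force: [-0.1, 0.8, -0.3]
grip_width: 0.085
```

```bash
python3 go.py mirror .15
```

```text
t 15.55 delta tool mm [ -6.7  14.3 103.5] turn -0.45 | pos [ 0.5297 -0.1544  0.2536] yaw 10.05 w 0.085 F [-0.1  0.8 -0.3] tilt [ 0.01  -0.001 -1.   ] j6 1.11
```

```bash
python3 - <<'E'
from go import *
c=load('wrist');K=c['camera_matrix'];Rm=R.from_quat(c['rotation']).as_matrix()
for u,v in [(245,165),(222,188),(268,188),(245,188)]:
    d=Rm@np.array([(u-K[0,2])/K[0,0],(v-K[1,2])/K[1,1],1]);print((c['eye']+d*(.019-c['eye'][2])/d[2]).round(4))
save('w3c.png',cv2.resize(c['image'][140:270,190:310],(720,780),interpolation=cv2.INTER_CUBIC)[:600])
E
```

```text
[ 0.5273 -0.1531  0.019 ]
[ 0.5118 -0.1764  0.019 ]
[ 0.5504 -0.1693  0.019 ]
[ 0.531  -0.1728  0.019 ]
```

View pics/w3c.png

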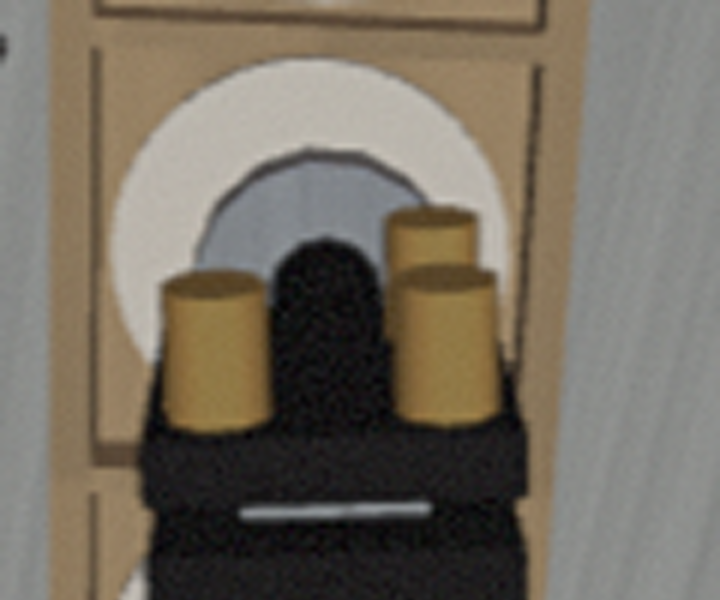

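Request:
send_rows(increments=[[[-0.004, 0.004, 0.015, -0.5], [-0.002, 0.004, 0.015, 0], [0, 0.004, 0.015, 0], [0, 0.002, 0.015, 0], [0, 0, 0.012, 0], [0, 0, 0.005, 0], [0, 0, 0, 0], [0, 0, 0, 0]]])

```text
clock: 16.35
eef_pos: [0.5272, -0.1683, 0.1704]
tool_rot: [0.996, 0.092, 0.002, -0.003]
ft_force: [0.5, -0.0, 0.1]
grip_width: 0.0851
```

```bash
python3 go.py mirror .0745
```

```text
t 16.35 delta tool mm [-1.4  1.6 95.9] turn 0.03 | pos [ 0.5272 -0.1683  0.1704] yaw 10.53 w 0.0851 F [ 0.5 -0.   0.1] tilt [ 0.005 -0.006 -1.   ] j6 1.07
```

Request:
send_rows(increments=[[[0, 0.002, 0.014, 0], [0, 0.002, 0.014, 0], [0, 0.001, 0.014, 0], [0, 0, 0.014, 0], [0, 0, 0.012, 0], [0, 0, 0.008, 0], [0, 0, 0.004, 0], [0, 0, 0, 0]]])

```text
clock: 17.15
eef_pos: [0.5345, -0.1732, 0.0945]
tool_rot: [0.996, 0.093, 0.009, -0.0]
ft_force: [0.4, -0.5, 0.1]
grip_width: 0.0855
```

```bash
sed -i "s/'mirror':(.5265,-.1695,10.5)/'mirror':(.5275,-.1735,11)/" go.py; python3 go.py mirror .0745
```

```text
t 17.15 delta tool mm [-7.3 -1.1 19.8] turn -0.35 | pos [ 0.5345 -0.1732  0.0945] yaw 10.65 w 0.0855 F [ 0.4 -0.5  0.1] tilt [ 0.018  0.001 -1.   ] j6 1.07
```

Request:
send_rows(increments=[[[-0.004, 0, 0.005, -0.3], [-0.003, 0, 0.005, 0], [-0.001, 0, 0.005, 0], [0, 0, 0.004, 0], [0, 0, 0.002, 0], [0, 0, 0, 0], [0, 0, 0, 0], [0, 0, 0, 0]]])

```text
clock: 17.95
eef_pos: [0.5274, -0.1752, 0.0731]
tool_rot: [0.995, 0.096, 0.01, 0.0]
ft_force: [0.3, 0.0, -0.3]
grip_width: 0.0853
```

```bash
python3 go.py mirror .0745
```

```text
t 17.95 delta tool mm [ 0.4 -1.7 -1.4] turn -0.03 | pos [ 0.5274 -0.1752  0.0731] yaw 10.97 w 0.0853 F [ 0.3  0.  -0.3] tilt [ 0.021  0.002 -1.   ] j6 1.05
```

Request:
send_rows(increments=[[[0, -0.001, 0, 0], [0, 0, 0, 0], [0, 0, 0, 0], [0, 0, 0, 0], [0, 0, 0, 0], [0, 0, 0, 0], [0, 0, 0, 0], [0, 0, 0, 0]]], hand=1)

```text
clock: 18.75
eef_pos: [0.5281, -0.1742, 0.0739]
tool_rot: [0.995, 0.096, 0.011, 0.0]
ft_force: [-1.0, -0.1, 0.1]
grip_width: 0.0396
```

```bash
python3 go.py mirror .0745
```

```text
t 18.75 delta tool mm [-0.4 -0.8 -0.6] turn -0.01 | pos [ 0.5281 -0.1742  0.0739] yaw 10.99 w 0.0396 F [-1.  -0.1  0.1] tilt [ 0.022  0.003 -1.   ] j6 1.06
```

Request:
send_rows(increments=[[[0, 0, -0.008, 0], [0, 0, -0.016, 0], [0, 0, -0.022, 0], [0, 0, -0.024, 0], [0, 0, -0.024, 0], [0, 0, -0.024, 0], [0, -0.01, -0.01, 0], [0, -0.02, 0, 0]]])

```text
clock: 19.55
eef_pos: [0.5155, -0.1446, 0.2046]
tool_rot: [0.996, 0.094, 0.006, -0.002]
ft_force: [-0.6, -0.6, -2.7]
grip_width: 0.0396
```

```bash
python3 go.py c2 .2
```

```text
t 19.55 delta tool mm [  48.7 -321.     5.8] turn 3.36 | pos [ 0.5155 -0.1446  0.2046] yaw 10.76 w 0.0396 F [-0.6 -0.6 -2.7] tilt [ 0.012 -0.002 -1.   ] j6 1.11
```

Request:
send_rows(increments=[[[0.006, -0.03, 0, 1], [0.006, -0.04, 0, 1], [0.006, -0.042, 0, 1], [0.006, -0.042, 0, 0.4], [0.006, -0.042, 0, 0], [0.006, -0.042, 0, 0], [0.006, -0.035, 0, 0], [0.005, -0.025, 0, 0]]])

```text
clock: 20.35
eef_pos: [0.5121, 0.1703, 0.2021]
tool_rot: [0.998, 0.061, 0.001, -0.002]
ft_force: [0.5, -0.1, -2.5]
grip_width: 0.0395
```

```bash
python3 go.py c2 .11
```

```text
t 20.35 delta tool mm [ -7.5 -10.1  92.2] turn -0.41 | pos [0.5121 0.1703 0.2021] yaw 6.99 w 0.0395 F [ 0.5 -0.1 -2.5] tilt [ 0.002 -0.005 -1.   ] j6 1.77
```

Request:
send_rows(increments=[[[-0.004, -0.004, 0.012, -0.4], [-0.003, -0.003, 0.014, 0], [-0.001, -0.002, 0.014, 0], [0, 0, 0.014, 0], [0, 0, 0.014, 0], [0, 0, 0.012, 0], [0, 0, 0.008, 0], [0, 0, 0.002, 0]]])

```text
clock: 21.15
eef_pos: [0.493, 0.1877, 0.1042]
tool_rot: [0.997, 0.071, -0.005, -0.002]
ft_force: [-0.6, 0.4, -3.7]
grip_width: 0.0397
```

```bash
python3 - <<'E'
from go import *
go('c2',.0739)
c=cam('wrist');save('w4.png',c['image'])
E
```

```text
t 21.15 delta tool mm [ 9.6  9.3 30.1] turn 0.78 | pos [0.493  0.1877 0.1042] yaw 8.18 w 0.0397 F [-0.6  0.4 -3.7] tilt [-0.01  -0.005 -1.   ] j6 1.79
```

View pics/w4.png

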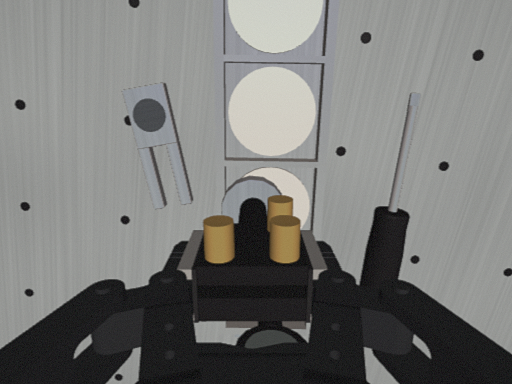

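Request:
send_rows(increments=[[[0.005, 0.005, 0.003, 0.8], [0.004, 0.005, 0.004, 0], [0.001, 0.001, 0.004, 0], [0, 0, 0.004, 0], [0, 0, 0.004, 0], [0, 0, 0.003, 0], [0, 0, 0, 0], [0, 0, 0, 0]]])

```text
clock: 22.0
eef_pos: [0.5068, 0.1774, 0.082]
tool_rot: [0.998, 0.063, -0.004, -0.003]
ft_force: [0.5, -0.1, -2.5]
grip_width: 0.0388
```

```bash
python3 go.py c2 .0739
```

```text
t 22.0 delta tool mm [-2.9 -2.8  8.1] turn -0.16 | pos [0.5068 0.1774 0.082 ] yaw 7.24 w 0.0388 F [ 0.5 -0.1 -2.5] tilt [-0.007 -0.006 -1.   ] j6 1.78
```

Request:
send_rows(increments=[[[-0.003, 0, 0.002, 0], [0, 0, 0.001, 0], [0, 0, 0.001, 0], [0, 0, 0.001, 0], [0, 0, 0.001, 0], [0, 0, 0.0005, 0], [0, 0, 0.0005, 0], [0, 0, 0, 0]]])

```text
clock: 22.8
eef_pos: [0.5036, 0.1775, 0.075]
tool_rot: [0.998, 0.063, -0.003, -0.003]
ft_force: [-0.3, -0.5, -2.3]
grip_width: 0.0394
```

```bash
python3 go.py c2 .0739
```

```text
t 22.8 delta tool mm [ 0.2 -2.4  1.1] turn -0.12 | pos [0.5036 0.1775 0.075 ] yaw 7.28 w 0.0394 F [-0.3 -0.5 -2.3] tilt [-0.006 -0.006 -1.   ] j6 1.78
```

Request:
send_rows(increments=[[[0, 0, 0.0005, 0], [0, 0, 0.0005, 0], [0, 0, 0.0005, 0], [0, 0, 0.0005, 0], [0, 0, 0.0005, 0], [0, 0, 0, 0], [0, 0, 0, 0], [0, 0, 0, 0]]])

```text
clock: 23.6
eef_pos: [0.5038, 0.1776, 0.0735]
tool_rot: [0.998, 0.063, -0.003, -0.003]
ft_force: [-1.0, -0.1, 0.3]
grip_width: 0.0393
```

```bash
python3 go.py c2 .0739
```

```text
t 23.6 delta tool mm [-0.  -2.3 -0.3] turn -0.12 | pos [0.5038 0.1776 0.0735] yaw 7.28 w 0.0393 F [-1.  -0.1  0.3] tilt [-0.005 -0.007 -1.   ] j6 1.78
```

Request:
send_rows(increments=[[[0, 0, 0.0005, 0], [0, 0, 0, 0], [0, 0, 0, 0], [0, 0, 0, 0], [0, 0, 0, 0], [0, 0, -0.004, 0], [0, 0, -0.012, 0], [0, 0, -0.02, 0]]], hand=-1)

```text
clock: 24.4
eef_pos: [0.5031, 0.1771, 0.1086]
tool_rot: [0.998, 0.063, -0.004, -0.003]
ft_force: [0.4, -0.2, 1.1]
grip_width: 0.0854
```

Request:
send_rows(increments=[[[0, 0, -0.03, 0], [0, 0.01, -0.03, 0], [0, 0.02, -0.03, 0], [0, 0.03, -0.02, 0], [0, 0.03, 0, 0], [0, 0.03, 0, 0], [0, 0.03, 0, 0], [0, 0.03, 0, 0]]])

```text
clock: 25.2
eef_pos: [0.5308, -0.0037, 0.2357]
tool_rot: [0.998, 0.068, 0.005, -0.004]
ft_force: [0.6, 0.9, 0.4]
grip_width: 0.0857
```

```bash
python3 go.py cube .2
```

```text
t 25.2 delta tool mm [-32.  228.9  33.9] turn -2.19 | pos [ 0.5308 -0.0037  0.2357] yaw 7.81 w 0.0857 F [0.6 0.9 0.4] tilt [ 0.01  -0.007 -1.   ] j6 1.42
```

Request:
send_rows(increments=[[[-0.004, 0.03, 0.004, -0.7], [-0.004, 0.03, 0.004, -0.7], [-0.004, 0.03, 0.004, -0.7], [-0.004, 0.03, 0.004, 0], [-0.004, 0.03, 0.004, 0], [-0.004, 0.03, 0.004, 0], [-0.004, 0.025, 0.004, 0], [-0.004, 0.015, 0.004, 0]]])

```text
clock: 26.0
eef_pos: [0.5368, -0.2373, 0.2122]
tool_rot: [0.996, 0.086, 0.012, -0.001]
ft_force: [-0.9, 0.4, -0.6]
grip_width: 0.0855
```

```bash
python3 - <<'E'
from go import *
go('cube',.15)
c=cam('wrist');save('w5.png',c['image'])
P=pts(c);Z=P[...,2];ok=c['range_z']>0
q=P[ok&(Z>.06)&(Z<.12)&(abs(P[...,0]-.532)<.04)&(abs(P[...,1]+.235)<.027)]
print(len(q),q.max(0),cv2.minAreaRect((q[:,:2]*1000).astype(np.float32)))
q=q[q[:,2]>.094];print(len(q),cv2.minAreaRect((q[:,:2]*1000).astype(np.float32)))
q=P[ok&(Z>.06)&(Z<.12)&(abs(P[...,0]-.532)<.04)&(abs(P[...,1]+.306)<.035)]
print(len(q),q.max(0),cv2.minAreaRect((q[:,:2]*1000).astype(np.float32)))
E
```

```text
t 26.0 delta tool mm [-7.2 -3.9 62. ] turn -0.12 | pos [ 0.5368 -0.2373  0.2122] yaw 9.88 w 0.0855 F [-0.9  0.4 -0.6] tilt [ 0.023 -0.    -1.   ] j6 0.98
2194 [ 0.55236984 -0.21754771  0.1017821 ] ((532.9025268554688, -236.88381958007812), (34.41130065917969, 34.665523529052734), 10.58730411529541)
1905 ((532.7843017578125, -237.00833129882812), (33.913578033447266, 34.4703369140625), 10.569028854370117)
2117 [ 0.55786573 -0.28360193  0.09902291] ((541.3040771484375, -307.8207092285156), (31.216421127319336, 47.898887634277344), 2.6484298706054688)
```

View pics/w5.png

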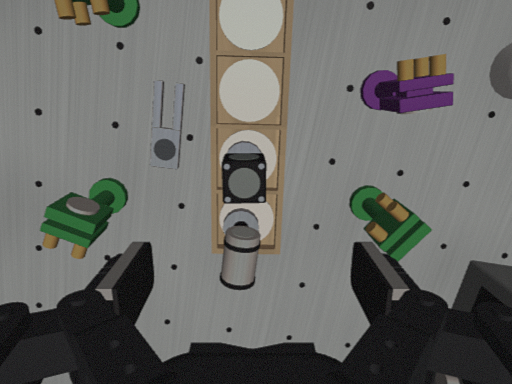

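```bash
sed -i "s/'cube':(.5305,-.2345,10)/'cube':(.5317,-.236,10.5)/;s/'detector':(.539,-.306,4)/'detector':(.540,-.307,3)/" go.py; python3 - <<'E'
from go import *
go('cube',.0745)
c=load('wrist');P=pts(c);Z=P[...,2];ok=c['range_z']>0
q=P[ok&(Z>.04)&(Z<.15)&(P[...,0]>.57)&(P[...,0]<.75)&(P[...,1]>-.4)&(P[...,1]<-.2)]
print(q.min(0),q.max(0))
E
```

```text
t 26.05 delta tool mm [ -6.9  -3.9 136.7] turn -0.73 | pos [ 0.5362 -0.2391  0.2114] yaw 9.77 w 0.0852 F [ 0.4 -1.2 -0.1] tilt [ 0.022  0.    -1.   ] j6 0.97
[ 0.64288011 -0.28525375  0.04000109] [ 0.69283119 -0.23594227  0.09484748]
```

Request:
send_rows(increments=[[[-0.002, -0.001, 0.012, -0.6], [-0.002, 0, 0.014, 0], [-0.002, 0, 0.014, 0], [-0.002, 0, 0.014, 0], [-0.002, 0, 0.014, 0], [0, 0, 0.013, 0], [0, 0, 0.01, 0], [0, 0, 0.005, 0]]])

```text
clock: 26.85
eef_pos: [0.5293, -0.2366, 0.1176]
tool_rot: [0.996, 0.092, 0.014, -0.001]
ft_force: [-0.3, 0.1, -0.0]
grip_width: 0.0854
```

```bash
python3 go.py cube .0745
```

```text
t 26.85 delta tool mm [ 1.2 -0.3 43.2] turn 0.01 | pos [ 0.5293 -0.2366  0.1176] yaw 10.51 w 0.0854 F [-0.3  0.1 -0. ] tilt [ 0.028  0.001 -1.   ] j6 0.96
```

Request:
send_rows(increments=[[[0, 0, 0.008, 0], [0, 0, 0.008, 0], [0, 0, 0.008, 0], [0, 0, 0.007, 0], [0, 0, 0.006, 0], [0, 0, 0.003, 0], [0, 0, 0, 0], [0, 0, 0, 0]]])

```text
clock: 27.65
eef_pos: [0.5313, -0.2361, 0.0749]
tool_rot: [0.996, 0.092, 0.015, -0.001]
ft_force: [0.3, -0.1, -0.2]
grip_width: 0.0854
```

```bash
python3 go.py cube .0745
```

```text
t 27.65 delta tool mm [0.4 0.  0.4] turn 0.05 | pos [ 0.5313 -0.2361  0.0749] yaw 10.55 w 0.0854 F [ 0.3 -0.1 -0.2] tilt [ 0.029  0.002 -1.   ] j6 0.96
```

Request:
send_rows(increments=[[[0, 0, 0.001, 0], [0, 0, 0, 0], [0, 0, 0, 0], [0, 0, 0, 0], [0, 0, 0, 0], [0, 0, 0, 0], [0, 0, 0, 0], [0, 0, 0, 0]]], hand=1)

```text
clock: 28.45
eef_pos: [0.5321, -0.2366, 0.0752]
tool_rot: [0.996, 0.092, 0.016, 0.0]
ft_force: [0.3, -0.3, -1.2]
grip_width: 0.0332
```

```bash
python3 go.py cube .0745
```

```text
t 28.45 delta tool mm [-0.3 -0.7  0.7] turn 0.05 | pos [ 0.5321 -0.2366  0.0752] yaw 10.55 w 0.0332 F [ 0.3 -0.3 -1.2] tilt [ 0.031  0.003 -1.   ] j6 0.96
```

Request:
send_rows(increments=[[[0, 0, -0.008, 0], [0, 0, -0.016, 0], [0, 0, -0.022, 0], [0, 0, -0.024, 0], [0, 0, -0.026, 0], [0, 0, -0.026, 0], [0, -0.01, -0.015, 0], [0, -0.02, 0, 0]]])

```text
clock: 29.25
eef_pos: [0.5193, -0.2075, 0.2164]
tool_rot: [0.996, 0.09, 0.012, -0.002]
ft_force: [0.5, 1.0, -1.6]
grip_width: 0.0332
```

```bash
python3 go.py c3 .21
```

```text
t 29.25 delta tool mm [  57.2 -450.     8.5] turn 2.95 | pos [ 0.5193 -0.2075  0.2164] yaw 10.35 w 0.0332 F [ 0.5  1.  -1.6] tilt [ 0.024 -0.002 -1.   ] j6 1.0
```

Request:
send_rows(increments=[[[0.004, -0.03, 0, 0.5], [0.004, -0.035, 0, 0.5], [0.005, -0.035, 0, 0.5], [0.005, -0.035, 0, 0.5], [0.006, -0.035, 0, 0.5], [0.006, -0.035, 0, 0.4], [0.006, -0.035, 0, 0], [0.006, -0.035, 0, 0]]])

```text
clock: 30.05
eef_pos: [0.5175, 0.0775, 0.2216]
tool_rot: [0.998, 0.06, 0.012, -0.002]
ft_force: [0.8, -0.3, -2.1]
grip_width: 0.033
```

```bash
python3 go.py c3 .21
```

```text
t 30.05 delta tool mm [  -2.6 -169.5   11.8] turn -0.53 | pos [0.5175 0.0775 0.2216] yaw 6.87 w 0.033 F [ 0.8 -0.3 -2.1] tilt [ 0.025 -0.002 -1.   ] j6 1.6
```

Request:
send_rows(increments=[[[0, -0.03, 0, -0.5], [0, -0.03, 0, 0], [0, -0.03, 0, 0], [0, -0.03, 0, 0], [0, -0.025, 0.003, 0], [0, -0.015, 0.006, 0], [0, -0.007, 0.006, 0], [0, 0, 0.004, 0]]])

```text
clock: 30.85
eef_pos: [0.4928, 0.254, 0.2036]
tool_rot: [0.998, 0.068, 0.012, -0.002]
ft_force: [-0.2, -0.8, -3.2]
grip_width: 0.0333
```

```bash
python3 go.py c3 .11
```

```text
t 30.85 delta tool mm [-1.3  8.9 93.6] turn 0.4 | pos [0.4928 0.254  0.2036] yaw 7.8 w 0.0333 F [-0.2 -0.8 -3.2] tilt [ 0.024 -0.002 -1.   ] j6 1.91
```

Request:
send_rows(increments=[[[0, 0.003, 0.012, 0.4], [0, 0.003, 0.014, 0], [0, 0.001, 0.014, 0], [0, 0, 0.014, 0], [0, 0, 0.013, 0], [0, 0, 0.012, 0], [0, 0, 0.008, 0], [0, 0, 0.002, 0]]])

```text
clock: 31.65
eef_pos: [0.4965, 0.2367, 0.1087]
tool_rot: [0.998, 0.059, 0.01, 0.001]
ft_force: [-0.2, -0.6, -2.5]
grip_width: 0.0331
```

```bash
python3 go.py c3 .0752
```

```text
t 31.65 delta tool mm [-1.3 -9.  33.4] turn -0.68 | pos [0.4965 0.2367 0.1087] yaw 6.72 w 0.0331 F [-0.2 -0.6 -2.5] tilt [ 0.02   0.004 -1.   ] j6 1.9
```

Request:
send_rows(increments=[[[-0.001, -0.005, 0.004, -0.7], [0, -0.004, 0.005, 0], [0, 0, 0.005, 0], [0, 0, 0.005, 0], [0, 0, 0.004, 0], [0, 0, 0.003, 0], [0, 0, 0.001, 0], [0, 0, 0, 0]]])

```text
clock: 32.45
eef_pos: [0.4959, 0.247, 0.0806]
tool_rot: [0.998, 0.065, 0.011, 0.001]
ft_force: [0.2, 1.1, -1.9]
grip_width: 0.0332
```

```bash
python3 go.py c3 .0752
```

```text
t 32.45 delta tool mm [-1.4  1.3  5.4] turn 0.11 | pos [0.4959 0.247  0.0806] yaw 7.51 w 0.0332 F [ 0.2  1.1 -1.9] tilt [ 0.022  0.004 -1.   ] j6 1.91
```

Request:
send_rows(increments=[[[-0.001, 0.001, 0.001, 0], [0, 0, 0.001, 0], [0, 0, 0.001, 0], [0, 0, 0.001, 0], [0, 0, 0.0005, 0], [0, 0, 0.0005, 0], [0, 0, 0.0005, 0], [0, 0, 0, 0]]])

```text
clock: 33.25
eef_pos: [0.4957, 0.2458, 0.0754]
tool_rot: [0.998, 0.065, 0.012, 0.001]
ft_force: [0.2, 0.0, -1.4]
grip_width: 0.033
```

```bash
python3 go.py c3 .0752
```

```text
t 33.25 delta tool mm [-0.9  0.2  0.2] turn 0.09 | pos [0.4957 0.2458 0.0754] yaw 7.49 w 0.033 F [ 0.2  0.  -1.4] tilt [ 0.024  0.003 -1.   ] j6 1.91
```

Request:
send_rows(increments=[[[0, 0, 0.0005, 0], [0, 0, 0.0005, 0], [0, 0, 0.0005, 0], [0, 0, 0, 0], [0, 0, 0, 0], [0, 0, 0, 0], [0, 0, 0, 0], [0, 0, 0, 0]]])

```text
clock: 34.05
eef_pos: [0.4958, 0.2459, 0.0751]
tool_rot: [0.998, 0.065, 0.012, 0.001]
ft_force: [-1.1, -0.1, 0.4]
grip_width: 0.0335
```

```bash
python3 go.py c3 .0752
```

```text
t 34.05 delta tool mm [-0.9  0.3 -0.1] turn 0.09 | pos [0.4958 0.2459 0.0751] yaw 7.49 w 0.0335 F [-1.1 -0.1  0.4] tilt [ 0.025  0.003 -1.   ] j6 1.91
```

Weight is taken by the pad. Release and rise.

Request:
send_rows(increments=[[[0, 0, 0.0005, 0], [0, 0, 0, 0], [0, 0, 0, 0], [0, 0, 0, 0], [0, 0, 0, 0], [0, 0, -0.004, 0], [0, 0, -0.012, 0], [0, 0, -0.02, 0]]], hand=-1)

```text
clock: 34.85
eef_pos: [0.4942, 0.2455, 0.11]
tool_rot: [0.998, 0.065, 0.011, 0.001]
ft_force: [0.3, 0.8, 0.4]
grip_width: 0.0855
```

Request:
send_rows(increments=[[[0, 0, -0.035, 0], [0, 0, -0.045, 0], [0, 0, -0.045, 0], [0, 0.015, -0.03, 0], [0, 0.025, 0, 0], [0, 0.03, 0, 0], [0, 0.03, 0, 0], [0, 0.03, 0, 0]]])

```text
clock: 35.65
eef_pos: [0.5091, 0.1172, 0.2853]
tool_rot: [0.997, 0.07, 0.02, -0.001]
ft_force: [-0.1, -0.5, 1.2]
grip_width: 0.085
```

```bash
python3 go.py detector .22
```

```text
t 35.65 delta tool mm [-30.8 424.4  64. ] turn 4.98 | pos [0.5091 0.1172 0.2853] yaw 7.98 w 0.085 F [-0.1 -0.5  1.2] tilt [ 0.039 -0.    -0.999] j6 1.66
```

Request:
send_rows(increments=[[[-0.002, 0.03, 0.004, 0.6], [-0.002, 0.03, 0.004, 0.6], [-0.002, 0.03, 0.004, 0.6], [-0.002, 0.03, 0.004, 0.6], [-0.002, 0.03, 0.004, 0.6], [-0.002, 0.03, 0.004, 0.6], [-0.002, 0.03, 0.004, 0.6], [-0.002, 0.03, 0.004, 0.6]]])

```text
clock: 36.45
eef_pos: [0.5192, -0.1327, 0.2629]
tool_rot: [0.999, 0.027, 0.027, -0.002]
ft_force: [0.6, -0.1, -0.5]
grip_width: 0.0855
```

```bash
python3 go.py detector .2
```

```text
t 36.45 delta tool mm [  8.1 175.4  63. ] turn 0.04 | pos [ 0.5192 -0.1327  0.2629] yaw 3.04 w 0.0855 F [ 0.6 -0.1 -0.5] tilt [ 0.054 -0.002 -0.999] j6 1.26
```

Request:
send_rows(increments=[[[0.03, 0, -0.02, 0], [0.03, 0, -0.02, 0], [0.03, 0, -0.02, 0], [0, 0, 0, 0], [-0.01, 0.025, 0.008, 0], [-0.01, 0.025, 0.008, 0], [-0.01, 0.025, 0.008, 0], [-0.01, 0.025, 0.008, 0]]])

```text
clock: 37.25
eef_pos: [0.5683, -0.2338, 0.2971]
tool_rot: [0.999, 0.026, 0.026, -0.002]
ft_force: [0.1, -0.0, 0.3]
grip_width: 0.0858
```

```bash
python3 go.py detector .2
```

```text
t 37.25 delta tool mm [-37.   71.9  95.1] turn -0.07 | pos [ 0.5683 -0.2338  0.2971] yaw 2.93 w 0.0858 F [ 0.1 -0.   0.3] tilt [ 0.051 -0.003 -0.999] j6 1.12
```

Request:
send_rows(increments=[[[-0.01, 0.015, 0.008, 0], [-0.01, 0.015, 0.008, 0], [-0.01, 0.015, 0.008, 0], [-0.005, 0.015, 0.008, 0], [-0.003, 0.01, 0.008, 0], [0, 0.005, 0.008, 0], [0, 0, 0, 0], [0, 0, 0, 0]]])

```text
clock: 38.05
eef_pos: [0.5288, -0.3146, 0.2451]
tool_rot: [0.999, 0.023, 0.024, -0.003]
ft_force: [0.5, -0.3, 0.2]
grip_width: 0.0853
```

```bash
python3 - <<'E'
from go import *
go('detector',.0745)
print(bot.get_obs()['joint_pos'].round(3))
c=cam('wrist');save('w6.png',c['image'])
P=pts(c);Z=P[...,2];ok=c['range_z']>0
q=P[ok&(Z>.06)&(Z<.12)&(abs(P[...,0]-.54)<.04)&(abs(P[...,1]+.306)<.035)]
print(len(q),q.max(0),cv2.minAreaRect((q[:,:2]*1000).astype(np.float32)))
E
```

```text
t 38.05 delta tool mm [  3.3  -6.4 171. ] turn -0.33 | pos [ 0.5288 -0.3146  0.2451] yaw 2.67 w 0.0853 F [ 0.5 -0.3  0.2] tilt [ 0.048 -0.004 -0.999] j6 0.97
[-0.551  0.444  0.302  1.391  0.031  0.973]
1852 [ 0.55787168 -0.28415674  0.09948952] ((541.26318359375, -307.7392578125), (31.224472045898438, 46.7716178894043), 2.979595899581909)
```

View pics/w6.png

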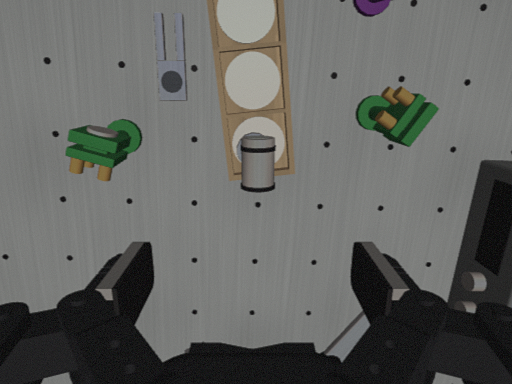

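Request:
send_rows(increments=[[[0.001, -0.003, 0.014, -0.3], [0.001, -0.003, 0.016, 0], [0.001, 0, 0.016, 0], [0, 0, 0.016, 0], [0, 0, 0.016, 0], [0, 0, 0.016, 0], [0, 0, 0.014, 0], [0, 0, 0.01, 0]]])

```text
clock: 38.9
eef_pos: [0.5454, -0.3034, 0.1301]
tool_rot: [0.999, 0.031, 0.03, 0.0]
ft_force: [0.2, 0.4, 0.4]
grip_width: 0.0854
```

```bash
python3 go.py detector .0745
```

```text
t 38.9 delta tool mm [-8.9  3.1 55.2] turn 0.59 | pos [ 0.5454 -0.3034  0.1301] yaw 3.59 w 0.0854 F [0.2 0.4 0.4] tilt [ 0.06   0.002 -0.998] j6 0.99
```

Request:
send_rows(increments=[[[-0.003, 0.001, 0.009, 0.6], [-0.003, 0.001, 0.01, 0], [-0.003, 0.001, 0.01, 0], [0, 0, 0.009, 0], [0, 0, 0.008, 0], [0, 0, 0.005, 0], [0, 0, 0.003, 0], [0, 0, 0, 0]]])

```text
clock: 39.7
eef_pos: [0.5401, -0.3064, 0.0715]
tool_rot: [0.999, 0.026, 0.03, -0.0]
ft_force: [0.5, -0.2, 0.7]
grip_width: 0.0852
```

```bash
python3 go.py detector .0745
```

```text
t 39.7 delta tool mm [ 0.1  0.6 -3. ] turn 0.02 | pos [ 0.5401 -0.3064  0.0715] yaw 3.02 w 0.0852 F [ 0.5 -0.2  0.7] tilt [ 0.06   0.001 -0.998] j6 0.99
```

Request:
send_rows(increments=[[[0, 0, -0.0025, 0], [0, 0, 0, 0], [0, 0, 0, 0], [0, 0, 0, 0], [0, 0, 0, 0], [0, 0, 0, 0], [0, 0, 0, 0], [0, 0, 0, 0]]], hand=1)

```text
clock: 40.5
eef_pos: [0.5412, -0.307, 0.0759]
tool_rot: [0.999, 0.026, 0.032, 0.001]
ft_force: [0.2, 0.4, 0.6]
grip_width: 0.0281
```

```bash
python3 go.py detector .0745
```

```text
t 40.5 delta tool mm [-1.3 -0.1  1.4] turn 0.03 | pos [ 0.5412 -0.307   0.0759] yaw 3.03 w 0.0281 F [0.2 0.4 0.6] tilt [ 0.063  0.003 -0.998] j6 0.99
```

Request:
send_rows(increments=[[[0, 0, -0.008, 0], [0, 0, -0.016, 0], [0, 0, -0.024, 0], [0, 0, -0.03, 0], [0, 0, -0.03, 0], [0, 0, -0.025, 0], [0, 0, -0.01, 0], [0, 0, 0, 0]]])

```text
clock: 41.3
eef_pos: [0.5284, -0.3053, 0.2218]
tool_rot: [0.999, 0.026, 0.027, -0.002]
ft_force: [0.3, -0.4, -2.7]
grip_width: 0.0283
```

```bash
python3 - <<'E'
from go import *
go('c4',.21)
c=cam('wrist');save('w7.png',c['image'])
E
```

```text
t 41.3 delta tool mm [ -10.3 -617.6   13. ] turn -4.39 | pos [ 0.5284 -0.3053  0.2218] yaw 3.01 w 0.0283 F [ 0.3 -0.4 -2.7] tilt [ 0.053 -0.003 -0.999] j6 0.98
```

View pics/w7.png

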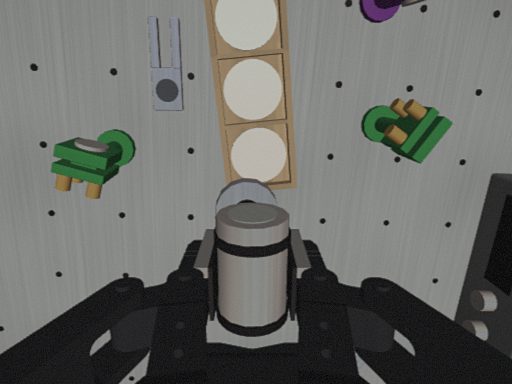

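Request:
send_rows(increments=[[[-0.003, -0.025, 0, -0.5], [-0.003, -0.032, 0, -0.5], [-0.003, -0.035, 0, -0.5], [-0.003, -0.035, 0, -0.5], [-0.002, -0.035, 0, -0.5], [0, -0.035, 0, -0.5], [0, -0.035, 0, -0.5], [0, -0.035, 0, -0.5]]])

```text
clock: 42.15
eef_pos: [0.4832, -0.0335, 0.2047]
tool_rot: [0.998, 0.058, 0.014, -0.005]
ft_force: [0.6, 0.4, -2.6]
grip_width: 0.0282
```

```bash
python3 go.py c4 .21
```

```text
t 42.15 delta tool mm [  42.9 -341.9   -0.9] turn -0.8 | pos [ 0.4832 -0.0335  0.2047] yaw 6.6 w 0.0282 F [ 0.6  0.4 -2.6] tilt [ 0.029 -0.009 -1.   ] j6 1.38
```

Request:
send_rows(increments=[[[0.004, -0.035, -0.001, -0.4], [0.004, -0.035, -0.001, -0.4], [0.004, -0.035, 0, 0], [0.004, -0.035, 0, 0], [0.004, -0.035, 0, 0], [0.004, -0.035, 0, 0], [0.004, -0.035, 0, 0], [0.004, -0.035, 0, 0]]])

```text
clock: 42.95
eef_pos: [0.4678, 0.2579, 0.1942]
tool_rot: [0.998, 0.065, 0.001, -0.003]
ft_force: [1.0, -0.4, -2.0]
grip_width: 0.0283
```

```bash
python3 go.py c4 .2
```

```text
t 42.95 delta tool mm [ 25.3 -50.3  -5.5] turn 0.05 | pos [0.4678 0.2579 0.1942] yaw 7.45 w 0.0283 F [ 1.  -0.4 -2. ] tilt [ 0.002 -0.005 -1.   ] j6 1.94
```

Request:
send_rows(increments=[[[0.005, -0.015, 0, 0], [0.005, -0.014, 0, 0], [0.005, -0.01, 0.002, 0], [0.004, -0.006, 0.006, 0], [0.003, -0.003, 0.01, 0], [0.002, 0, 0.012, 0], [0, 0, 0.014, 0], [0, 0, 0.014, 0]]])

```text
clock: 43.75
eef_pos: [0.485, 0.3106, 0.1267]
tool_rot: [0.998, 0.065, -0.003, -0.0]
ft_force: [-0.3, 1.2, -2.0]
grip_width: 0.0285
```

```bash
python3 go.py c4 .1
```

```text
t 43.75 delta tool mm [ 1.6 -0.2 26.7] turn 0.08 | pos [0.485  0.3106 0.1267] yaw 7.48 w 0.0285 F [-0.3  1.2 -2. ] tilt [-0.005 -0.    -1.   ] j6 2.01
```

Request:
send_rows(increments=[[[0.002, 0, 0.006, 0], [0.002, 0, 0.007, 0], [0.001, 0, 0.007, 0], [0, 0, 0.006, 0], [0, 0, 0.004, 0], [0, 0, 0.002, 0], [0, 0, 0, 0], [0, 0, 0, 0]]])

```text
clock: 44.55
eef_pos: [0.4897, 0.3077, 0.0895]
tool_rot: [0.998, 0.063, -0.004, 0.001]
ft_force: [-0.2, 0.7, -2.4]
grip_width: 0.0285
```

```bash
python3 - <<'E'
from go import *
go('c4',.0759)
c=cam('wrist');save('w8.png',c['image'])
c=cam('side');save('s8.png',cv2.resize(c['image'][230:384,180:380],(800,600),interpolation=cv2.INTER_CUBIC))
E
```

```text
t 44.55 delta tool mm [-2.7 -3.7 13.7] turn -0.14 | pos [0.4897 0.3077 0.0895] yaw 7.26 w 0.0285 F [-0.2  0.7 -2.4] tilt [-0.009  0.002 -1.   ] j6 2.0
```

View pics/w8.png

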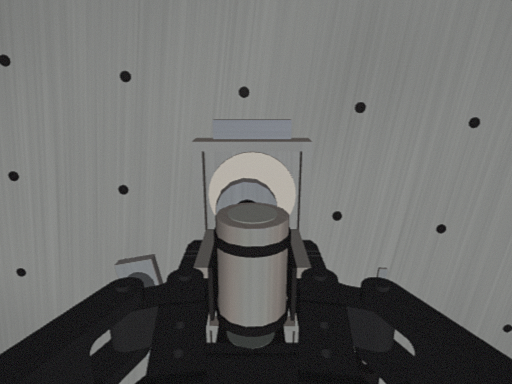

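View pics/s8.png

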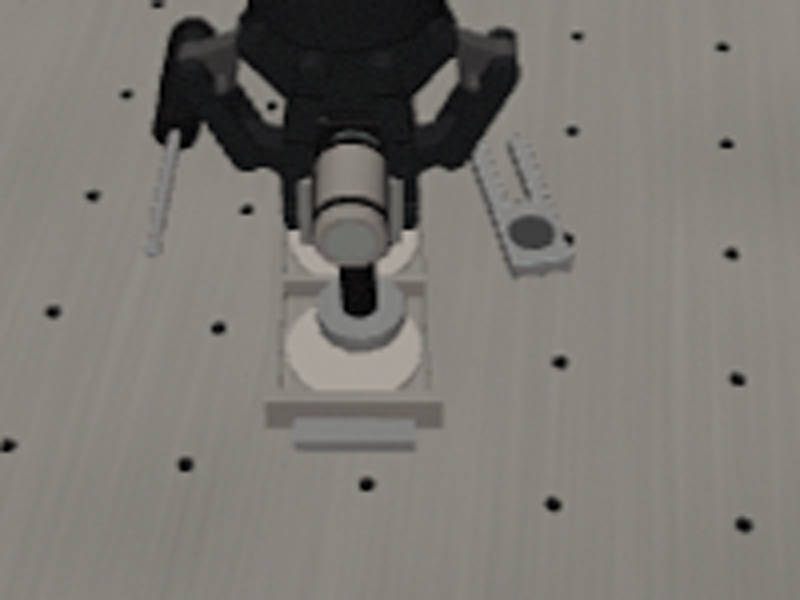

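Request:
send_rows(increments=[[[0, -0.003, 0.002, 0], [0, 0, 0.002, 0], [0, 0, 0.002, 0], [0, 0, 0.002, 0], [0, 0, 0.001, 0], [0, 0, 0.001, 0], [0, 0, 0.0005, 0], [0, 0, 0, 0]]])

```text
clock: 45.45
eef_pos: [0.4894, 0.3113, 0.0788]
tool_rot: [0.998, 0.063, -0.004, 0.001]
ft_force: [0.3, -0.4, -3.0]
grip_width: 0.0284
```

```bash
python3 go.py c4 .0759
```

```text
t 45.45 delta tool mm [-3.  -0.1  2.9] turn -0.12 | pos [0.4894 0.3113 0.0788] yaw 7.28 w 0.0284 F [ 0.3 -0.4 -3. ] tilt [-0.008  0.002 -1.   ] j6 2.01
```

Request:
send_rows(increments=[[[0, 0, 0.0005, 0], [0, 0, 0.0005, 0], [0, 0, 0.0005, 0], [0, 0, 0.0005, 0], [0, 0, 0, 0], [0, 0, 0, 0], [0, 0, 0, 0], [0, 0, 0, 0]]])

```text
clock: 46.25
eef_pos: [0.4896, 0.3114, 0.0769]
tool_rot: [0.998, 0.063, -0.004, 0.001]
ft_force: [-0.7, 0.2, -2.0]
grip_width: 0.0285
```

```bash
python3 go.py c4 .0759
```

```text
t 46.25 delta tool mm [-3.2 -0.   1. ] turn -0.13 | pos [0.4896 0.3114 0.0769] yaw 7.27 w 0.0285 F [-0.7  0.2 -2. ] tilt [-0.007  0.001 -1.   ] j6 2.01
```

Request:
send_rows(increments=[[[0, 0, 0.0005, 0], [0, 0, 0.0005, 0], [0, 0, 0.0005, 0], [0, 0, 0.0005, 0], [0, 0, 0, 0], [0, 0, 0, 0], [0, 0, 0, 0], [0, 0, 0, 0]]])

```text
clock: 47.05
eef_pos: [0.4897, 0.3115, 0.0766]
tool_rot: [0.998, 0.063, -0.003, 0.001]
ft_force: [-0.5, -1.3, 2.0]
grip_width: 0.0283
```

```bash
python3 go.py c4 .0759
```

```text
t 47.05 delta tool mm [-3.3  0.1  0.7] turn -0.12 | pos [0.4897 0.3115 0.0766] yaw 7.28 w 0.0283 F [-0.5 -1.3  2. ] tilt [-0.006  0.001 -1.   ] j6 2.01
```

Contact (about 4 N change). I open in small steps so that the barrel is guided as it levels.

Request:
send_rows(increments=[[[0, 0, 0, 0], [0, 0, 0, 0], [0, 0, 0, 0], [0, 0, 0, 0], [0, 0, 0, 0], [0, 0, 0, 0], [0, 0, 0, 0], [0, 0, 0, 0]]], hand=0.33)

```text
clock: 47.85
eef_pos: [0.4897, 0.3116, 0.0765]
tool_rot: [0.998, 0.063, -0.003, 0.001]
ft_force: [-1.4, -0.3, 1.6]
grip_width: 0.0288
```

Request:
send_rows(increments=[[[0, 0, 0, 0], [0, 0, 0, 0], [0, 0, 0, 0], [0, 0, 0, 0], [0, 0, 0, 0], [0, 0, 0, 0], [0, 0, 0, 0], [0, 0, 0, 0]]], hand=0.28)

```text
clock: 48.65
eef_pos: [0.4901, 0.312, 0.0764]
tool_rot: [0.998, 0.064, -0.003, 0.0]
ft_force: [0.2, -0.6, 0.2]
grip_width: 0.0308
```

Request:
send_rows(increments=[[[0, 0, 0, 0], [0, 0, 0, 0], [0, 0, 0, 0], [0, 0, 0, 0], [0, 0, 0, 0], [0, 0, 0, 0], [0, 0, 0, 0], [0, 0, 0, 0]]], hand=0.23)

```text
clock: 49.45
eef_pos: [0.4901, 0.312, 0.0763]
tool_rot: [0.998, 0.064, -0.003, 0.0]
ft_force: [-1.3, -0.6, -0.3]
grip_width: 0.0329
```

Request:
send_rows(increments=[[[0, 0, 0, 0], [0, 0, 0, 0], [0, 0, 0, 0], [0, 0, 0, 0], [0, 0, 0, 0], [0, 0, 0, 0], [0, 0, 0, 0], [0, 0, 0, 0]]], hand=0.15)

```text
clock: 50.25
eef_pos: [0.49, 0.3119, 0.0762]
tool_rot: [0.998, 0.064, -0.003, 0.0]
ft_force: [-0.3, 0.3, 0.1]
grip_width: 0.0367
```

Request:
send_rows(increments=[[[0, 0, 0, 0], [0, 0, 0, 0], [0, 0, 0, 0], [0, 0, 0, 0], [0, 0, 0, 0], [0, 0, 0, 0], [0, 0, 0, 0], [0, 0, 0, 0]]], hand=0)

```text
clock: 51.05
eef_pos: [0.4908, 0.3122, 0.0765]
tool_rot: [0.998, 0.063, -0.002, -0.0]
ft_force: [-0.0, -0.4, -0.3]
grip_width: 0.0428
```

Request:
send_rows(increments=[[[0, 0, 0, 0], [0, 0, 0, 0], [0, 0, 0, 0], [0, 0, 0, 0], [0, 0, -0.004, 0], [0, 0, -0.01, 0], [0, 0, -0.02, 0], [0, 0, -0.02, 0]]], hand=-1)

```text
clock: 51.85
eef_pos: [0.489, 0.3109, 0.1302]
tool_rot: [0.998, 0.063, -0.005, 0.002]
ft_force: [-0.3, 0.4, -0.1]
grip_width: 0.0854
```

Request:
send_rows(increments=[[[0, 0, -0.03, 0], [0, 0, -0.03, 0], [0, 0, -0.03, 0], [-0.02, 0.01, -0.01, 0], [-0.03, 0.03, 0, 0], [-0.03, 0.04, 0, 0], [-0.03, 0.04, 0, 0], [0, 0, 0, 0]]])

```text
clock: 52.65
eef_pos: [0.3945, 0.1765, 0.2444]
tool_rot: [0.998, 0.065, 0.002, -0.001]
ft_force: [0.9, 0.9, 0.1]
grip_width: 0.0853
```

Request:
send_rows(increments=[[[-0.01, 0.04, 0, 0], [-0.01, 0.04, 0, 0], [-0.01, 0.04, 0, 0], [-0.01, 0.04, 0, 0], [-0.01, 0.04, 0, 0], [0, 0.03, 0, 0], [0, 0, 0, 0], [0, 0, 0, 0]]])

```text
clock: 53.45
eef_pos: [0.3784, -0.065, 0.252]
tool_rot: [0.998, 0.066, 0.011, -0.002]
ft_force: [-0.2, -0.3, 0.1]
grip_width: 0.0853
```

```bash
python3 - <<'E'
from go import *
go('c4',.0759)
c=cam('top');save('t9.png',c['image']);P=pts(c);Z=P[...,2];ok=c['range_z']>0
for n,y,x in [('lens',.1145,.5119),('mirror',.1799,.5035),('cube',.2455,.4949),('det',.311,.4864)]:
    q=P[ok&(Z>.06)&(Z<.12)&(abs(P[...,0]-x)<.045)&(abs(P[...,1]-y)<.03)]
    print(n,(x,y),len(q),q.max(0).round(4) if len(q) else '',cv2.minAreaRect((q[:,:2]*1000).astype(np.float32)))
s=cam('side');save('s9.png',s['image']);save('s9c.png',cv2.resize(s['image'][200:350,200:350],(600,600),interpolation=cv2.INTER_CUBIC))
E
```

```text
t 53.45 delta tool mm [ 152.4 -358.2  180.2] turn 0.15 | pos [ 0.3784 -0.065   0.252 ] yaw 7.55 w 0.0853 F [-0.2 -0.3  0.1] tilt [ 0.023 -0.002 -1.   ] j6 1.26
lens (0.5119, 0.1145) 243 [0.5345 0.1227 0.1048] ((512.4609375, 113.62797546386719), (43.251712799072266, 15.035778045654297), 5.232598304748535)
mirror (0.5035, 0.1799) 499 [0.5226 0.2059 0.1036] ((500.6001892089844, 184.13462829589844), (39.67561721801758, 40.977333068847656), 8.272185325622559)
cube (0.4949, 0.2455) 467 [0.513  0.2636 0.1016] ((494.29974365234375, 245.7344970703125), (34.701229095458984, 35.11859130859375), 7.122838020324707)
det (0.4864, 0.311) 479 [0.5007 0.3347 0.0994] ((483.59930419921875, 310.5313415527344), (30.841087341308594, 47.50123596191406), 8.29084587097168)
```

View pics/t9.png

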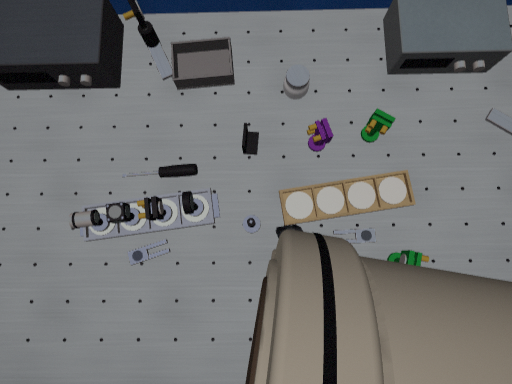

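View pics/s9c.png

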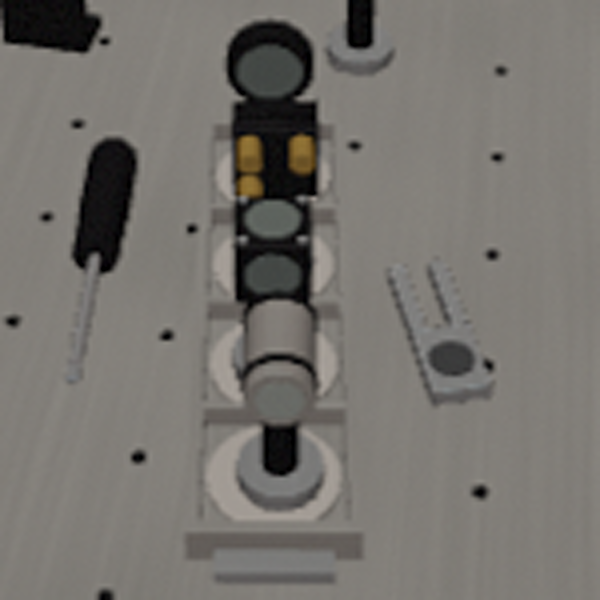

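```bash
python3 -c "
from h import *
print(order.job_done())"
```

```text
the job is handed in; nothing more can be done
None
```

I moved all four optics into the carrier tray in reverse order and handed the job in at about 53.5 s of the 106 s allowed. From the robot's left, the carrier now holds the detector, cube, mirror and lens.

**Last checks (top and side cameras):**
- **Position:** head centres are within about 3 mm of the compartment centres across the row. Along it, the lens, cube and detector are within about 1 mm. The mirror's outline sits about 4 mm off along the row because its screws stick out on one side; I estimate its foot is within a few millimetres of centre.
- **Upright:** the head tops are at the same heights as before the move (within about 1 mm). The side view shows the detector's foot flat on its pad; the other feet are hidden there.
- **Clear of the robot:** the gripper is open and well away from the optics. The storage tray is empty, and I never touched the look-alikes.

**What did not go cleanly:**
- **Tool tilt:** the tool's tilt drifted during moves, up to about 0.06 rad. The detector therefore touched down tilted by roughly that much. I opened the jaws in small steps so that it levelled gently.
- **Camera mismatch:** the wrist and top cameras disagreed by about 2 mm, so I used values between the two for most of the grasps.

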